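Pack finished housings into the transit case and lock it

ROBOT

A 6-joint arm with a two-finger parallel gripper is mounted at the origin on the work surface. World frame = base frame: x ahead of the robot, y to its left, z up, the work surface at z = 0. Lengths are in m, angles in rad, forces in N, time in s.
With the tool pointing down it reaches from about 0.375 to 0.9 m from the base axis. Payload 3.1 kg.
Tool frame: the origin (TCP) lies between the finger pads; the fingertips stand 19 mm ahead of it and the grasp point (between the pads) is the TCP; z points along the fingers, y is the line along which they close (so a half turn about z gives the same grasp; the last joint's range is limited). The gripper opens to 87 mm and grips with 3 to 60 N. Pads are 19 mm wide; open, the fingers measure 117 mm over their backs; the gripper's body (75 mm by 190 mm) begins 51 mm behind the grasp point.
Start: joints at [-1.347, 0.527, 1.433, -0, 1.181, -0.178], TCP at [0.244, -0.575, 0.242] pointing down, gripper open.
Joint ranges: [-3.08, 3.08], [-0.75, 2.2], [0.22, 2.44], [-1.43, 4.57], [0, 2.65], [-2.85, 2.85]. Speed limits (rad/s): [2.79, 2.79, 3.14, 3.14, 3.14, 3.14].

INTERFACE

Orientations are given as a unit quaternion [x, y, z, w].
In Python, from rig import telemetry, viewer, hand_in gives the robot as it stands. The module is installed in compiled form; this text tells all that it offers.
- The arm moves only by the shell command python3 -m creep 'ROWS' [FORCE]. ROWS is JSON, a list of rows, each an object with "translation": the shift along the tool's x, y, z in mm, a list of three; "roll": the turn about the tool's z in degrees; "gripper": the finger opening in mm, from 0 to 87. In form: [{"translation": [tx, ty, tz], "roll": roll, "gripper": gripper}, ...]. A call has 1 to 5 rows; each row is the pose to reach, as a shift and turn from the pose commanded when the call began, along the tool's axes at that moment; what a row does not reach only later rows make up. A row lasts 1/12 s, in which the tool goes at most 41.7 mm and 7.16 degrees, less where a joint would pass 70% of its speed; a pose out of reach is approached as far as the arm can. A call with a gripper value outside its range is refused whole. The fingers move at their own pace and stop on an object; FORCE is the grip in N (left out, the last holds). Time passes only in rows, so rows that repeat a pose let the fingers close. It gives the time, the measured TCP pose, the force, the opening and the grip force at its end, in the units of the state.
- telemetry.get_obs(): the state, without advancing time (a new reading comes with each control period).
- viewer.camera(name): name is "scene" or "top" or "wrist"; returns the picture (384x512x3 uint8, blue, green, red); there is no depth.
- viewer.camera_info(name): a dict with "intrinsics" (3x3 intrinsics, pixels), "k1" (the pictures are not rectified: a ray, as slopes to the right and down, at radius r is drawn at 1 + k1 r^2 times it, then the intrinsics apply), "rvec" (rotation vector, rad) and "tvec" (3), from world to camera coordinates, as OpenCV has them; the wrist camera has in their place "hand_eye" (4x4, takes a point from camera to tool coordinates, whose origin is the TCP and whose axes are the flange's). Camera axes: x right, y down, z forward; pixel columns grow to the right and rows downward; lengths in m; the calibration is good to about 2 mm. A picture is of the moment at which its call begins: read the wrist's pose just before it. camera_info takes no time and is no camera call.
- hand_in(): hands the job in; it is judged then, once.
Trained networks look in the newest picture that a camera, given by its name, has taken for a name from the list of things; names that differ only in an ending like _2 or _b are one class to them, and where a whole thing is asked for, a point or a joint stands for the part that bears it (a point fixed in the world has none). Each returns a list of dicts, best first, with "p" (0 to 1); they miss things now and then, are a little off and sometimes report something else, mostly with a low value. They report only what shows in the picture. A call takes as long as a camera call. They do not tell look-alikes from the thing itself.
- viewer.recognise(camera, thing): "bbox" ([left, top, width, height] in pixels, round what is visible of it).
The state is a dict: "time": time; "q": joint angles; "joint_velocities": joint speeds; "joint_torque": joint torques, N m; "position": TCP position; "tool_rot": TCP orientation; "ft_force": force on the tool from outside, world axes, zero at the start; "moment": the same for the moment, N m; "grip_width": finger opening in m; "grip_force": force on a finger pad.
Only numpy, scipy, OpenCV 4.12 (cv2) and the standard library are available. Lean on these libraries where they do the work, as an engineer would, in place of code of your own. Each camera call takes 0.05 s, during which the arm holds its last target. There are 200 camera calls.

TASK

Pack the finished black housings for transport: slide the case's lock fully open, lift the lid until it rests on its stop, and lay every housing on the bench flat in its own compartment with the nozzle towards the lock side, filling the row along the hinge before using the row along the lock. Then shut the lid completely and slide the lock fully home again; leave the other things on the bench where they are.

Things in the scene. Friction and masses are not known exactly. Their poses are not given: they have to be found in the camera images.
- case: shallow grey transit case fixed to the bench, 230 (x) by 246 (y) mm, 62 high when shut: base with rim 30 above the bench, white insert with two rows of three compartments, hinged lid on top. Origin: centre of its underside; +x towards the hinge side, -x towards the lock side, z up. The lock rail stands 40 mm out from the lock side, from y = -128 to -4 mm, its top 36 mm above the bench.
- lock (a joint): slide lock, m: 0 = pushed fully home to the locked end stop (its bolt lies over the lid's keeper tab and holds the lid down), 0.050 = the open end stop; it opens towards the case's -y. The lid is free from about 0.035. Stays where it is left; slides with about 2 N. The lid cannot shut over a bolt that is pushed home.
- lid (a joint): lid angle, rad: 0 = shut, 1.75 = open against its stop. Stiff friction hinge: stays at any angle where it is left; about 4 to 5 N at the handle lifts it, 2 to 3 N closes it, and it does not fall shut by itself. The lid is a 32 mm deep shell.
- lid_handle (a point): middle of the lid's black carrying handle: a round bar 12 mm thick and 100 mm long along the case's y, 36 mm clear above the lid's face (bar centre), 15 mm in from the lid's free edge. Shut: 98 mm above the bench. Moves with the lid; 215 mm before and 68 mm above the hinge line when shut.
- lid_hinge (a point): middle of the hinge line (along the case's y) at the case's +x edge, 30 mm above the bench (case x = 115, z = 30 mm). The lid's free edge is 230 mm from it.
- lock_grip (a point): centre of the top of the lock's upright black grip, 92 mm above the bench, 25 mm out from the case's lock side (case x = -140 mm; y = -35 mm locked, -85 mm open). The grip is 18 mm thick along the slide (case y), 26 mm across it (case x), 42 mm tall; it stands on the 12 mm thick steel bolt. Moves with the lock.
- slot_h1 (a point): centre of the floor of compartment 1 of the hinge row (case x = 58, y = -76, z = 8 mm). Clear space 64 (case y) by 104 (case x) mm between ribs that rise 10 mm above this floor. Axes as the case.
- slot_h2 (a point): centre of the floor of compartment 2 of the hinge row (case x = 58, y = 0, z = 8 mm). Clear space 64 (case y) by 104 (case x) mm between ribs that rise 10 mm above this floor. Axes as the case.
- slot_h3 (a point): centre of the floor of compartment 3 of the hinge row (case x = 58, y = 76, z = 8 mm). Clear space 64 (case y) by 104 (case x) mm between ribs that rise 10 mm above this floor. Axes as the case.
- slot_l1 (a point): centre of the floor of compartment 1 of the lock row (case x = -58, y = -76, z = 8 mm). Clear space 64 (case y) by 104 (case x) mm between ribs that rise 10 mm above this floor. Axes as the case.
- slot_l2 (a point): centre of the floor of compartment 2 of the lock row (case x = -58, y = 0, z = 8 mm). Clear space 64 (case y) by 104 (case x) mm between ribs that rise 10 mm above this floor. Axes as the case.
- slot_l3 (a point): centre of the floor of compartment 3 of the lock row (case x = -58, y = 76, z = 8 mm). Clear space 64 (case y) by 104 (case x) mm between ribs that rise 10 mm above this floor. Axes as the case.
- pod1: finished housing (may be absent): glossy black oblong pod with a round steel nozzle at one end; 92 long (x, 12 of it the nozzle, 14 thick), 46 wide (y), 44 high, about 0.14 kg. Origin: centre of its underside; +x points to the nozzle end, z up. Lies on the bench at the start. The straight sides to grip run from 6 to 36 mm above the underside.
- pod2: finished housing (may be absent): glossy black oblong pod with a round steel nozzle at one end; 92 long (x, 12 of it the nozzle, 14 thick), 46 wide (y), 44 high, about 0.14 kg. Origin: centre of its underside; +x points to the nozzle end, z up. Lies on the bench at the start. The straight sides to grip run from 6 to 36 mm above the underside.
- pod3: finished housing (may be absent): glossy black oblong pod with a round steel nozzle at one end; 92 long (x, 12 of it the nozzle, 14 thick), 46 wide (y), 44 high, about 0.14 kg. Origin: centre of its underside; +x points to the nozzle end, z up. Lies on the bench at the start. The straight sides to grip run from 6 to 36 mm above the underside.
- pod4: finished housing (may be absent): glossy black oblong pod with a round steel nozzle at one end; 92 long (x, 12 of it the nozzle, 14 thick), 46 wide (y), 44 high, about 0.14 kg. Origin: centre of its underside; +x points to the nozzle end, z up. Lies on the bench at the start. The straight sides to grip run from 6 to 36 mm above the underside.
- pod5: finished housing (may be absent): glossy black oblong pod with a round steel nozzle at one end; 92 long (x, 12 of it the nozzle, 14 thick), 46 wide (y), 44 high, about 0.14 kg. Origin: centre of its underside; +x points to the nozzle end, z up. Lies on the bench at the start. The straight sides to grip run from 6 to 36 mm above the underside.
- tape: grey roll of tape lying flat, 84 across, 45 high; bystander
- mug: black mug, 80 across, 95 high; bystander
- cleartray: clear open tray 150 x 110 x 30 mm; bystander
- sandblock: cork sanding block 90 x 45 x 24 mm; bystander
- marker: marker pen 130 mm long lying on the bench; bystander
- cleaner: white jar, 60 across, 75 high; bystander
Mind the look-alikes: they are no part of the job. What is shaped like the pod3 but blue, red or turquoise is not meant.

How it is judged:
By the outcome, as a careful person would: the job done as asked, in the order asked, and still so for the second after the job is handed in, with the robot touching nothing.
Of pod1, pod2, pod3, pod4, pod5 only 3 to 5 are there at a start; the rules pass over those that are not, and their reading is None.
At some moment in a run one of pod1, pod2, pod3, pod4, pod5 may be knocked a few centimetres aside while the robot is not near it.
Once in a run the grip may slacken for a moment while it holds something.
It also fails if it takes over 208 s, if anything falls off the work surface, if the arm or the gripper's body presses on something with over 40 N, if the wrist force passes 120 N, or if a joint passes its speed limit or range.

## Working session

There is one attempt and no reset: what is moved stays moved. The work goes in short steps, Python scripts to look and compute and a shell command to move; the robot and the scene stay as the last step left them, time stands still between calls to the robot, and variables do not carry over. Pictures are saved under pics/ and viewed, at most 21 in all, crops included, and the job is handed in when it is done.

```bash
mkdir -p pics
cat > h.py <<'E'
import numpy as np, cv2
from scipy.spatial.transform import Rotation as R
from rig import telemetry, viewer
def pose():
    o=telemetry.get_obs(); return np.array(o['position']),R.from_quat(o['tool_rot']).as_matrix(),o
def cam(n):
    """R,t camera->world , K, k1"""
    i=viewer.camera_info(n);K=np.array(i['intrinsics'],float)
    if n=='wrist':
        p,T,_=pose();H=np.array(i['hand_eye']);return T@H[:3,:3],T@H[:3,3]+p,K,i['k1']
    W=cv2.Rodrigues(np.array(i['rvec'],float))[0];return W.T,-W.T@np.array(i['tvec'],float).ravel(),K,i['k1']
def pix2w(c,uv,z):
    Rm,t,K,k1=c;uv=np.atleast_2d(np.array(uv,float))
    n=cv2.undistortPoints(uv[:,None],K,np.array([k1,0,0,0.]))[:,0]
    d=np.c_[n,np.ones(len(n))]@Rm.T
    return t+d*((z-t[2])/d[:,2])[:,None]
def w2pix(c,P):
    Rm,t,K,k1=c;P=np.atleast_2d(np.array(P,float))
    return cv2.projectPoints(((P-t)@Rm)[:,None],np.zeros(3),np.zeros(3),K,np.array([k1,0,0,0.]))[0][:,0]
def snap(n,f,s=1):
    c=cam(n);im=np.array(viewer.camera(n));cv2.imwrite('pics/'+f+'.png',im);return c,im
E
python3 - <<'E'
from h import *
for n in ['scene','top','wrist']:
    c,im=snap(n,n+'0');print(n,c[1].round(3),c[0][:,2].round(2),c[2].round(0).tolist(),c[3])
    if n=='top':
        for t in ['pod1','case','lock_grip','lid_handle','lock','tape','mug','cleartray','sandblock','marker','cleaner']:
            print(t,[(np.round(b['bbox']).tolist(),round(b['p'],2)) for b in viewer.recognise('top',t)])
ims=cv2.resize(cv2.imread('pics/top0.png'),(800,600));cv2.imwrite('pics/top0b.png',ims)
p,T,o=pose();print(p,T.round(3).tolist(),o['time'],o['ft_force'],o['grip_width'])
E
```

```text
scene [ 1.363 -0.124  1.061] [-0.67 -0.03 -0.74] [[479.0, 0.0, 254.0], [0.0, 479.0, 196.0], [0.0, 0.0, 1.0]] 0.02457108050664132
top [ 0.247 -0.171  1.476] [ 0.18 -0.01 -0.98] [[409.0, 0.0, 256.0], [0.0, 409.0, 194.0], [0.0, 0.0, 1.0]] -0.13494031048147076
pod1 [([307.0, 194.0, 25.0, 16.0], 0.87), ([240.0, 160.0, 25.0, 23.0], 0.83), ([280.0, 201.0, 26.0, 14.0], 0.81), ([247.0, 196.0, 22.0, 24.0], 0.72), ([305.0, 155.0, 10.0, 24.0], 0.71), ([370.0, 182.0, 15.0, 26.0], 0.55)]
case [([140.0, 147.0, 94.0, 78.0], 0.66)]
lock_grip []
lid_handle [([143.0, 151.0, 81.0, 75.0], 0.7), ([227.0, 225.0, 25.0, 15.0], 0.28), ([307.0, 193.0, 26.0, 21.0], 0.17)]
lock [([215.0, 178.0, 13.0, 26.0], 0.69)]
tape [([238.0, 161.0, 23.0, 19.0], 0.37)]
mug [([263.0, 116.0, 24.0, 30.0], 0.78)]
cleartray [([214.0, 108.0, 35.0, 45.0], 0.74), ([216.0, 179.0, 11.0, 24.0], 0.27)]
sandblock [([228.0, 227.0, 25.0, 13.0], 0.53), ([216.0, 174.0, 14.0, 31.0], 0.35)]
marker []
cleaner [([142.0, 148.0, 90.0, 79.0], 0.69), ([339.0, 166.0, 19.0, 18.0], 0.61)]
wrist [ 0.312 -0.546  0.384] [-0.25 -0.1  -0.96] [[298.0, 0.0, 252.0], [0.0, 298.0, 192.0], [0.0, 0.0, 1.0]] -0.05162728175833837
[ 0.24445622 -0.57517716  0.24159528] [[0.92, 0.391, 0.0], [0.391, -0.92, -0.0], [0.0, 0.0, -1.0]] 0.7 [ 0.17715674 -0.7302418   0.26974587] 0.0872035010000433
```

View pics/top0b.png

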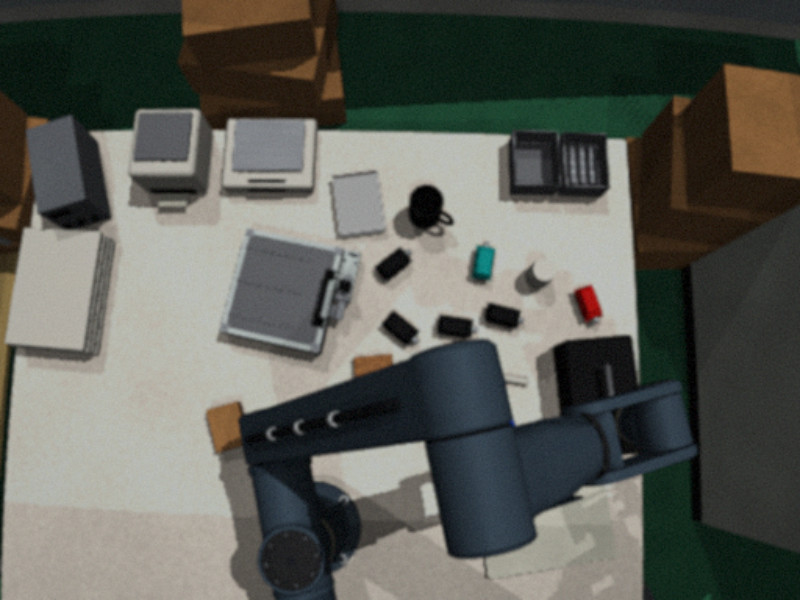

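View pics/scene0.png

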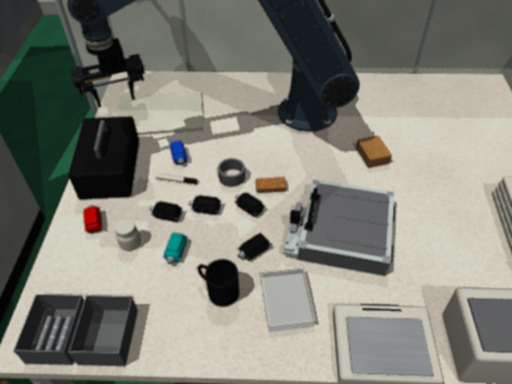

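Top view (800 px wide): the case is at (290,290) with its lock towards image right. Four black pods are at (393,264), (400,328), (456,326) and (502,316). The turquoise (484,263), red (588,303) and blue ones are look-alikes. Next I enlarge this to confirm the pods and their nozzles.

Run:
```python
from h import *
im=cv2.imread('pics/scene0.png')[150:270,140:300]
cv2.imwrite('pics/c1.png',cv2.resize(im,(800,600),interpolation=cv2.INTER_CUBIC))
im=cv2.imread('pics/scene0.png')[170:278,270:414]
cv2.imwrite('pics/c2.png',cv2.resize(im,(800,600),interpolation=cv2.INTER_CUBIC))
c=cam('scene');print([(np.round(b['bbox']).tolist(),round(b['p'],2)) for b in viewer.recognise('scene','pod1')])
for n,uv in [('case',(348,225)),('grip',(296,212)),('p',(254,246)),('p',(250,204)),('p',(206,205)),('p',(167,211)),('mug',(222,295)),('tape',(231,175)),('cork',(271,185)),('tur',(176,248))]: print(n,uv,pix2w(c,uv,.03).round(3))
```

```text
[([238.0, 231.0, 34.0, 28.0], 0.94), ([82.0, 205.0, 20.0, 29.0], 0.89), ([238.0, 193.0, 29.0, 25.0], 0.7), ([283.0, 178.0, 112.0, 100.0], 0.69), ([162.0, 230.0, 28.0, 36.0], 0.64), ([168.0, 142.0, 18.0, 23.0], 0.62), ([114.0, 218.0, 27.0, 33.0], 0.35), ([298.0, 179.0, 94.0, 90.0], 0.21)]
case (348, 225) [[0.532 0.091 0.03 ]]
grip (296, 212) [[ 0.489 -0.051  0.03 ]]
p (254, 246) [[ 0.61  -0.164  0.03 ]]
p (250, 204) [[ 0.463 -0.181  0.03 ]]
p (206, 205) [[ 0.47  -0.307  0.03 ]]
p (167, 211) [[ 0.495 -0.415  0.03 ]]
mug (222, 295) [[ 0.76  -0.237  0.03 ]]
tape (231, 175) [[ 0.348 -0.244  0.03 ]]
cork (271, 185) [[ 0.386 -0.122  0.03 ]]
tur (176, 248) [[ 0.622 -0.371  0.03 ]]
```

View pics/c1.png

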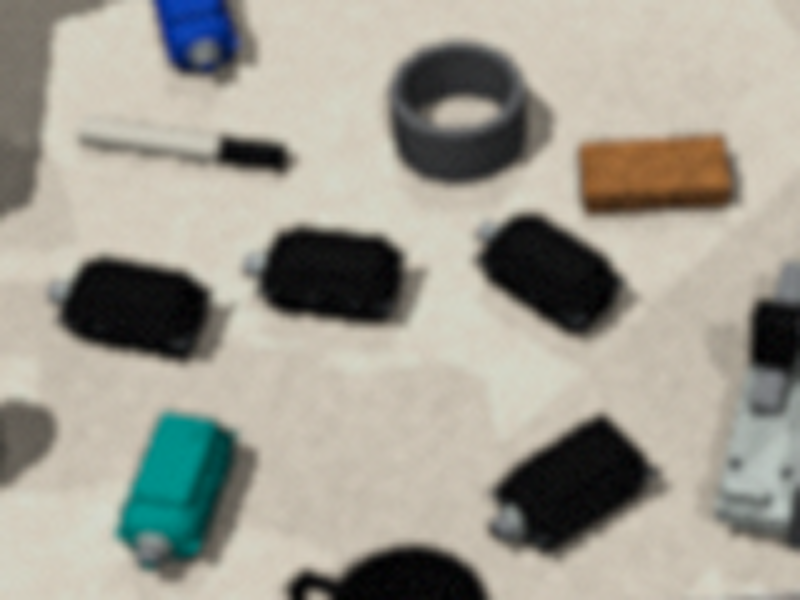

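View pics/c2.png

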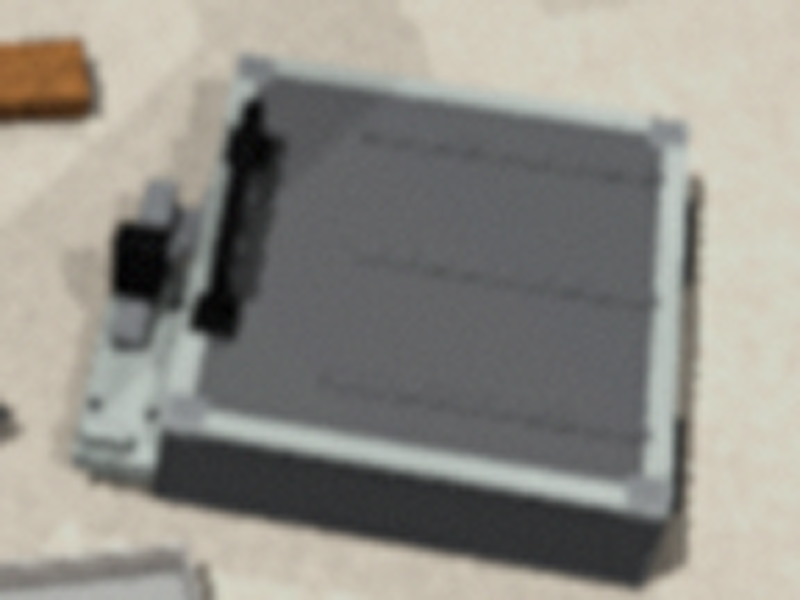

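c1 confirms four glossy black pods, all with a steel nozzle at their left (world −y) end; the full-picture pixels are (254,246), (250,204), (206,205) and (167,211). The turquoise, blue and red pods, the mug and the tape are out. c2 shows the case shut and locked, with the lid corners clearly visible.

```bash
cat >> h.py <<'E'
from scipy.optimize import least_squares
def fitcase(c,uv,pts,x0=(.53,.09,1.4)):
    pts=np.array(pts,float)/1000
    def W(x):
        r=R.from_euler('z',x[2]).as_matrix();return pts@r.T+[x[0],x[1],0]
    s=least_squares(lambda x:(w2pix(c,W(x))-uv).ravel(),x0,x_scale=[.1,.1,.1]);return s.x,(w2pix(c,W(s.x))-uv)
def rel(dx,dy,dz,T):  # world m -> tool mm
    return (T.T@np.array([dx,dy,dz])*1000).round(1)
E
python3 - <<'E'
from h import *
c=cam('scene')
uv=np.array([(248,62),(683,125),(663,510),(165,428)])/5.5556+[270,170]
x,e=fitcase(c,uv,[(-115,123,62),(115,123,62),(115,-123,62),(-115,-123,62)]);print(x,np.degrees(x[2]),e.round(1).tolist())
p,T,o=pose()
r=R.from_euler('z',x[2]).as_matrix()
for n,q in dict(grip=(-140,-35,92),handle=(-100,0,98),open=(220,0,229)).items(): print(n,r@np.array(q)/1000+[x[0],x[1],0])
print(rel(.45-p[0],-.15-p[1],0.06,T))
E
```

```text
[0.53431998 0.08795847 1.37895005] 79.00801783657171 [[-1.8, -1.7], [1.2, -0.5], [1.3, 1.5], [-0.9, -0.2]]
grip [ 0.54198383 -0.05614658  0.092     ]
handle [ 0.51525281 -0.01020692  0.098     ]
open [0.57626773 0.30392232 0.229     ]
[ 355.5 -310.9  -60. ]
```

```bash
python3 -m creep '[{"translation":[142,-115,-33],"roll":0,"gripper":87},{"translation":[142,-115,-33],"roll":0,"gripper":87},{"translation":[142,-115,-33],"roll":0,"gripper":87},{"translation":[142,-115,-33],"roll":0,"gripper":87},{"translation":[142,-115,-33],"roll":0,"gripper":87}]'
python3 -m creep '[{"translation":[142,-115,-33],"roll":0,"gripper":87},{"translation":[142,-115,-33],"roll":0,"gripper":87},{"translation":[142,-115,-33],"roll":0,"gripper":87},{"translation":[142,-115,-33],"roll":0,"gripper":87},{"translation":[142,-115,-33],"roll":0,"gripper":87}]'
python3 -m creep '[{"translation":[142,-115,-33],"roll":-28,"gripper":40},{"translation":[142,-115,-33],"roll":-28,"gripper":40},{"translation":[142,-115,-33],"roll":-28,"gripper":40},{"translation":[142,-115,-33],"roll":-28,"gripper":40},{"translation":[142,-115,-33],"roll":-28,"gripper":40}]'
python3 -m creep '[{"translation":[0,0,0],"roll":-28,"gripper":40},{"translation":[0,0,0],"roll":-28,"gripper":40},{"translation":[0,0,0],"roll":-28,"gripper":40},{"translation":[0,0,0],"roll":-28,"gripper":40},{"translation":[0,0,0],"roll":-28,"gripper":40}]'
python3 - <<'E'
from h import *
p,T,o=pose();print(p,T.round(3).tolist(),o['time'])
c,im=snap('wrist','w1')
print(viewer.recognise('wrist','pod1'))
cv2.imwrite('pics/w1b.png',cv2.resize(im,(800,600),interpolation=cv2.INTER_CUBIC))
E
```

```text
time: 1.17
position: [0.3315, -0.4093, 0.2753]
tool_rot: [0.98, 0.201, 0.001, -0.001]
ft_force: [0.1, -0.6, 0.1]
grip_width: 0.0868
grip_force: 0.0
time: 1.58
position: [0.4172, -0.2484, 0.3087]
tool_rot: [0.98, 0.201, 0.001, -0.0]
ft_force: [-0.5, -0.3, -0.0]
grip_width: 0.0869
grip_force: 0.0
time: 2.0
position: [0.5033, -0.0872, 0.3419]
tool_rot: [0.901, 0.434, 0.002, 0.0]
ft_force: [-0.4, 0.7, 0.0]
grip_width: 0.0618
grip_force: 0.0
time: 2.42
position: [0.5015, -0.0908, 0.3406]
tool_rot: [0.771, 0.637, 0.0, 0.0]
ft_force: [-0.4, 0.3, 0.3]
grip_width: 0.0409
grip_force: 0.0
[ 0.50154642 -0.09082738  0.34064903] [[0.188, 0.982, 0.0], [0.982, -0.188, -0.0], [-0.0, 0.0, -1.0]] 2.4167
[{'bbox': [217.6, 192.3, 38.5, 53.5], 'p': 0.92}, {'bbox': [298.5, 165.3, 50.7, 50.2], 'p': 0.86}, {'bbox': [239.9, 279.4, 24.1, 28.4], 'p': 0.82}]
```

View pics/w1b.png

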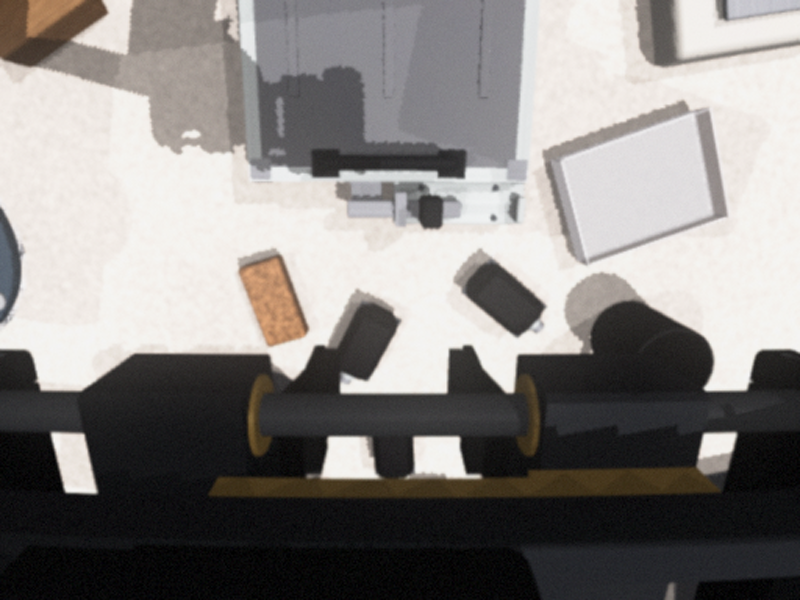

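w1 (800 px wide) shows the lid's lock-side corners at (252,182) and (525,181), the handle centre at (390,162) and the lock grip at (431,208). Pods are at (503,298), (368,340) and (393,455), and the mug is at (650,345).

Run:
```python
from h import *
c=cam('wrist')
uv=np.array([(251,182),(526,181),(390,163)])*.64
x,e=fitcase(c,uv,[(-115,123,62),(-115,-123,62),(-100,0,98)],(.534,.088,1.38));print(x,np.degrees(x[2]),e.round(1).tolist())
r=R.from_euler('z',x[2]).as_matrix();p,T,o=pose()
for n,q in dict(grip=(-140,-35,92),gripb=(-140,-35,50),grip0=(-153,-35,92),handle=(-100,0,98),cl=(115,123,62),cr=(115,-123,62)).items():
    w=r@np.array(q)/1000+[x[0],x[1],0];print(n,w.round(4),(w2pix(c,w)/.64).round(0),(T.T@(w-p)*1000).round(1))
print(np.degrees(np.arctan2(T[1,0],T[0,0])))
```

```text
[0.53270372 0.08658238 1.37938107] 79.0327134268799 [[-0.7, 0.1], [1.6, 0.2], [-0.8, -0.1]]
grip [ 0.5404 -0.0575  0.092 ] [[431. 213.]] [ 40.4  31.6 248.6]
gripb [ 0.5404 -0.0575  0.05  ] [[428. 209.]] [ 40.4  31.6 290.6]
grip0 [ 0.538  -0.0703  0.092 ] [[431. 228.]] [ 27.4  31.7 248.6]
handle [ 0.5137 -0.0116  0.098 ] [[389. 163.]] [ 80.3  -3.5 242.6]
cl [0.4338 0.2229 0.062 ] [[ 231. -115.]] [ 294.9 -127.2  278.6]
cr [0.6753 0.1761 0.062 ] [[ 545. -116.]] [295.7 118.8 278.7]
78.85285489599525
```

```bash
python3 -m creep '[{"translation":[40,32,30],"roll":0,"gripper":40},{"translation":[40,32,70],"roll":0,"gripper":40},{"translation":[40,32,110],"roll":0,"gripper":40},{"translation":[40,32,150],"roll":0,"gripper":40},{"translation":[40,32,180],"roll":0,"gripper":40}]' | head -2
python3 -m creep '[{"translation":[0,0,30],"roll":0,"gripper":40},{"translation":[0,0,55],"roll":0,"gripper":40},{"translation":[0,0,75],"roll":0,"gripper":40},{"translation":[0,0,83],"roll":0,"gripper":40},{"translation":[0,0,83],"roll":0,"gripper":40}]'
python3 -m creep '[{"translation":[0,0,0],"roll":0,"gripper":5},{"translation":[0,0,0],"roll":0,"gripper":5},{"translation":[0,0,0],"roll":0,"gripper":5},{"translation":[0,0,0],"roll":0,"gripper":5},{"translation":[0,0,0],"roll":0,"gripper":5}]' 15
```

```text
time: 2.93
position: [0.5403, -0.0575, 0.1585]
time: 3.35
position: [0.5395, -0.0577, 0.0757]
tool_rot: [0.772, 0.635, -0.001, -0.002]
ft_force: [0.0, 0.2, -0.2]
grip_width: 0.0401
grip_force: 0.0
time: 3.77
position: [0.5411, -0.058, 0.0788]
tool_rot: [0.772, 0.636, 0.0, 0.001]
ft_force: [-0.2, -0.6, 4.4]
grip_width: 0.0181
grip_force: 15.0
```

```bash
python3 -m creep '[{"translation":[0,10,0],"roll":0,"gripper":5},{"translation":[0,22,0],"roll":0,"gripper":5},{"translation":[0,34,0],"roll":0,"gripper":5},{"translation":[0,45,0],"roll":0,"gripper":5},{"translation":[0,50,0],"roll":0,"gripper":5}]'
python3 -m creep '[{"translation":[0,2,0],"roll":0,"gripper":5},{"translation":[0,2,0],"roll":0,"gripper":5},{"translation":[0,2,0],"roll":0,"gripper":5}]'
```

```text
time: 4.18
position: [0.5883, -0.0673, 0.0787]
tool_rot: [0.771, 0.636, -0.002, -0.002]
ft_force: [-12.3, 0.4, 15.9]
grip_width: 0.0176
grip_force: 15.0
time: 4.43
position: [0.5883, -0.0672, 0.0787]
tool_rot: [0.771, 0.636, -0.002, -0.003]
ft_force: [-7.8, -0.7, 11.0]
grip_width: 0.0178
grip_force: 15.0
```

```bash
python3 -m creep '[{"translation":[0,2,0],"roll":0,"gripper":5},{"translation":[0,4,0],"roll":0,"gripper":5},{"translation":[0,4,0],"roll":0,"gripper":5}]'
python3 - <<'E'
from h import *
c,im=snap('wrist','w2');print(pose()[0],pose()[2]['ft_force'])
E
```

```text
time: 4.68
position: [0.5885, -0.0672, 0.0785]
tool_rot: [0.771, 0.637, -0.005, -0.006]
ft_force: [-13.9, 0.1, 16.4]
grip_width: 0.0176
grip_force: 15.0
[ 0.58850317 -0.06724828  0.07857395] [-1.28264868e+01  8.28781417e-03  1.58499591e+01]
```

```bash
python3 -m creep '[{"translation":[0,-4,0],"roll":0,"gripper":40},{"translation":[0,-5,0],"roll":0,"gripper":40},{"translation":[0,-5,0],"roll":0,"gripper":40},{"translation":[0,-5,-40],"roll":0,"gripper":40},{"translation":[0,-5,-80],"roll":0,"gripper":40}]'
python3 -m creep '[{"translation":[0,-5,-10],"roll":-6,"gripper":60},{"translation":[20,-40,-10],"roll":-13,"gripper":60},{"translation":[38,-78,-10],"roll":-20,"gripper":60},{"translation":[38,-78,-10],"roll":-27,"gripper":60},{"translation":[38,-78,-10],"roll":-34,"gripper":60}]'
python3 -m creep '[{"translation":[0,0,0],"roll":-7,"gripper":60},{"translation":[0,0,0],"roll":-14,"gripper":60},{"translation":[0,0,0],"roll":-21,"gripper":60},{"translation":[0,0,0],"roll":-28,"gripper":60},{"translation":[0,0,0],"roll":-35,"gripper":60}]'
python3 -m creep '[{"translation":[0,0,0],"roll":-7,"gripper":50},{"translation":[0,0,0],"roll":-14,"gripper":50},{"translation":[0,0,0],"roll":-21,"gripper":50},{"translation":[0,0,0],"roll":-21,"gripper":50}]'
cat >> h.py <<'E'
CX,CY,CA=.53270372,.08658238,1.37938107
CR=R.from_euler('z',CA).as_matrix()
def case(q): return CR@np.array(q,float)/1000+[CX,CY,0]
def go(w):
    p,T,o=pose();print('rel',rel(*(np.array(w)-p),T),'yaw',round(np.degrees(np.arctan2(T[1,0],T[0,0])),1),'p',p.round(4),'q6',round(o['q'][5],2),'t',round(o['time'],2))
E
python3 - <<'E'
from h import *
go(case((-100,0,98)))
snap('scene','s2');i=cv2.imread('pics/s2.png')[170:278,270:414];cv2.imwrite('pics/s2b.png',cv2.resize(i,(800,600),interpolation=cv2.INTER_CUBIC))
E
```

```text
time: 5.15
position: [0.5893, -0.0672, 0.155]
tool_rot: [0.772, 0.636, -0.002, -0.003]
ft_force: [0.9, 0.5, 0.4]
grip_width: 0.0381
grip_force: 0.0
time: 5.57
position: [0.5187, -0.0136, 0.1674]
tool_rot: [0.548, 0.836, -0.0, -0.001]
ft_force: [0.9, -0.4, -0.7]
grip_width: 0.0585
grip_force: 0.0
time: 5.98
position: [0.5224, -0.0156, 0.1676]
tool_rot: [0.273, 0.962, 0.0, 0.001]
ft_force: [-0.4, -0.5, 0.6]
grip_width: 0.0597
grip_force: 0.0
time: 6.32
position: [0.5223, -0.0156, 0.1676]
tool_rot: [0.095, 0.996, -0.0, 0.001]
ft_force: [0.0, -0.3, 0.5]
grip_width: 0.0507
grip_force: 0.0
rel [ 9.3  2.3 69.6] yaw 169.1 p [ 0.5223 -0.0156  0.1676] q6 -1.63 t 6.32
```

View pics/s2b.png

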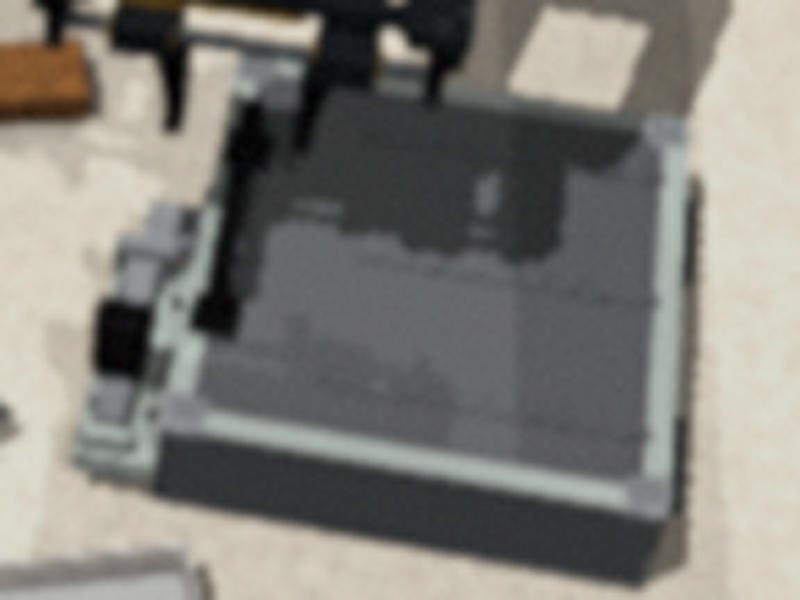

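The lock grip has moved to its open end. Now I grip the handle and lift the lid along its arc.

```bash
python3 -m creep '[{"translation":[9,2,30],"roll":0,"gripper":50},{"translation":[9,2,55],"roll":0,"gripper":50},{"translation":[9,2,69],"roll":0,"gripper":50},{"translation":[9,2,69],"roll":0,"gripper":0},{"translation":[9,2,69],"roll":0,"gripper":0}]' 12
python3 -m creep '[{"translation":[0,0,0],"roll":0,"gripper":0},{"translation":[0,0,0],"roll":0,"gripper":0},{"translation":[0,0,0],"roll":0,"gripper":0}]' 12
python3 -m creep '[{"translation":[0,3,-9],"roll":0,"gripper":0},{"translation":[0,7,-18],"roll":0,"gripper":0},{"translation":[0,15,-36],"roll":0,"gripper":0},{"translation":[0,25,-53],"roll":0,"gripper":0},{"translation":[0,36,-69],"roll":0,"gripper":0}]'
```

```text
time: 6.78
position: [0.5129, -0.0118, 0.0981]
tool_rot: [0.097, 0.995, 0.0, -0.001]
ft_force: [-0.4, -0.4, -0.2]
grip_width: 0.0433
grip_force: 0.0
time: 7.03
position: [0.5138, -0.012, 0.0997]
tool_rot: [0.096, 0.995, -0.0, 0.001]
ft_force: [0.3, -0.0, -0.1]
grip_width: 0.0245
grip_force: 0.0
time: 7.45
position: [0.5184, 0.018, 0.1703]
tool_rot: [0.093, 0.996, -0.006, -0.001]
ft_force: [-6.9, -19.9, 8.3]
grip_width: 0.0112
grip_force: 12.0
```

```bash
python3 -m creep '[{"translation":[0,0,0],"roll":0,"gripper":0},{"translation":[0,0,0],"roll":0,"gripper":0}]'
python3 - <<'E'
from h import *
snap('scene','s3');i=cv2.imread('pics/s3.png')[130:286,220:428];cv2.imwrite('pics/s3b.png',cv2.resize(i,(800,600),interpolation=cv2.INTER_CUBIC))
E
```

```text
time: 7.62
position: [0.519, 0.0189, 0.1715]
tool_rot: [0.093, 0.996, -0.006, 0.001]
ft_force: [-7.9, -18.3, 12.7]
grip_width: 0.0113
grip_force: 12.0
```

View pics/s3b.png

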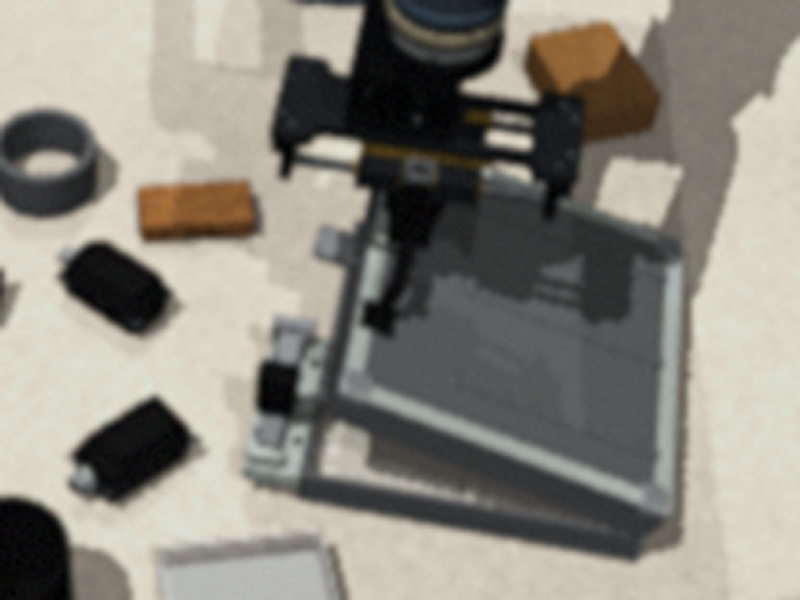

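```bash
python3 -m creep '[{"translation":[0,-5,0],"roll":0,"gripper":25},{"translation":[0,-5,2],"roll":0,"gripper":25},{"translation":[0,-5,7],"roll":0,"gripper":25},{"translation":[0,-5,7],"roll":0,"gripper":25},{"translation":[0,-5,7],"roll":0,"gripper":0}]'
python3 -m creep '[{"translation":[0,0,0],"roll":0,"gripper":0},{"translation":[0,0,0],"roll":0,"gripper":0},{"translation":[0,0,0],"roll":0,"gripper":0},{"translation":[0,0,0],"roll":0,"gripper":0}]' 12
python3 - <<'E'
from h import *
p=pose()[0];d=CR.T@(p-case((115,0,30)));print(d*1000,np.hypot(d[0],d[2])*1000,180-np.degrees(np.arctan2(d[2],d[0]))-17.55)
E
```

```text
time: 8.08
position: [0.5184, 0.0193, 0.1601]
tool_rot: [0.095, 0.995, 0.0, -0.001]
ft_force: [-0.2, 0.0, 0.1]
grip_width: 0.0221
grip_force: 0.0
time: 8.42
position: [0.5186, 0.0182, 0.1604]
tool_rot: [0.095, 0.995, -0.001, -0.0]
ft_force: [-1.6, -3.6, -0.8]
grip_width: 0.0111
grip_force: 12.0
[-184.79019761    0.85305335  130.37870287] 226.15486573584388 17.654877012302887
```

```bash
python3 -m creep '[{"translation":[0,10,-14],"roll":0,"gripper":0},{"translation":[0,21,-25],"roll":0,"gripper":0},{"translation":[0,32,-36],"roll":0,"gripper":0},{"translation":[0,44,-47],"roll":0,"gripper":0},{"translation":[0,57,-56],"roll":0,"gripper":0}]' 14
python3 -m creep '[{"translation":[0,17,-10],"roll":0,"gripper":0},{"translation":[0,34,-19],"roll":0,"gripper":0},{"translation":[0,52,-27],"roll":0,"gripper":0},{"translation":[0,71,-32],"roll":0,"gripper":0},{"translation":[0,91,-36],"roll":0,"gripper":0}]'
python3 - <<'E'
from h import *
p,T,o=pose();d=CR.T@(p-case((115,0,30)));print(d*1000,np.hypot(d[0],d[2])*1000,180-np.degrees(np.arctan2(d[2],d[0]))-17.55,o['q'],o['ft_force'])
E
```

```text
time: 8.83
position: [0.5295, 0.0738, 0.2173]
tool_rot: [0.096, 0.995, -0.001, -0.0]
ft_force: [0.0, -1.9, -2.3]
grip_width: 0.0175
grip_force: 1.4
time: 9.25
position: [0.5475, 0.1637, 0.2538]
tool_rot: [0.096, 0.995, -0.001, 0.001]
ft_force: [-0.5, -4.1, 2.8]
grip_width: 0.0249
grip_force: 1.8
[-3.64941397e+01  1.62615935e-01  2.23813234e+02] 226.7690144992713 63.18906738305556 [ 0.09611653  0.44058443  1.55623748 -0.00234375  1.14350653 -1.28189679] [-0.52527121 -4.05813658  2.77423396]
```

```bash
python3 -m creep '[{"translation":[0,0,0],"roll":0,"gripper":0},{"translation":[0,0,0],"roll":0,"gripper":0},{"translation":[0,0,0],"roll":0,"gripper":0}]' 14
python3 - <<'E'
from h import *
snap('scene','s4');i=cv2.imread('pics/s4.png')[100:289,200:452];cv2.imwrite('pics/s4b.png',cv2.resize(i,(800,600),interpolation=cv2.INTER_CUBIC))
E
```

```text
time: 9.5
position: [0.5475, 0.1643, 0.2532]
tool_rot: [0.096, 0.995, 0.001, 0.001]
ft_force: [-0.9, 0.7, 5.2]
grip_width: 0.0115
grip_force: 14.0
```

View pics/s4b.png

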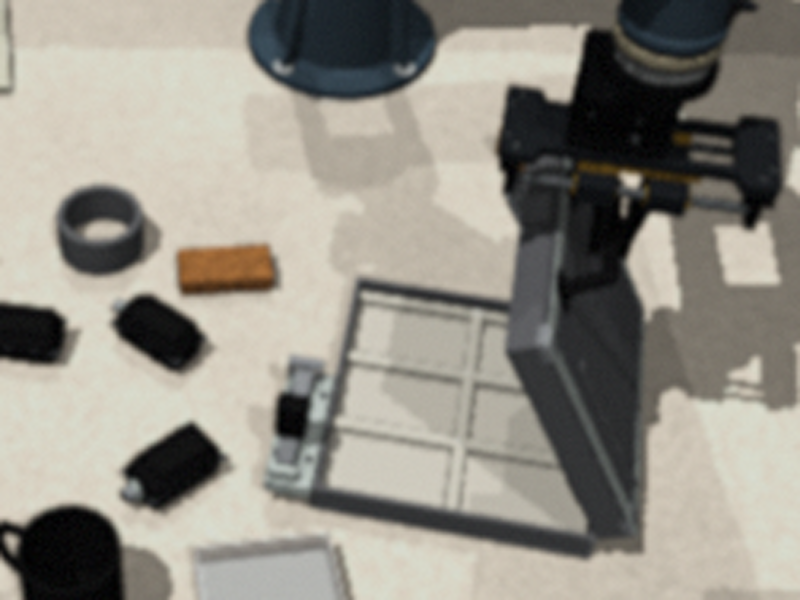

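The case is empty, the lid stands at about 60°, and the grip has recovered after slackening briefly. I carry on to the stop.

```bash
python3 -m creep '[{"translation":[0,19,-2],"roll":0,"gripper":0},{"translation":[0,39,-3],"roll":0,"gripper":0},{"translation":[0,59,-2],"roll":0,"gripper":0},{"translation":[0,78,1],"roll":0,"gripper":0},{"translation":[0,97,5],"roll":0,"gripper":0}]'
python3 -m creep '[{"translation":[0,15,5],"roll":0,"gripper":0},{"translation":[0,30,10],"roll":0,"gripper":0},{"translation":[0,44,17],"roll":0,"gripper":0},{"translation":[0,50,21],"roll":0,"gripper":0},{"translation":[0,50,21],"roll":0,"gripper":0}]'
python3 - <<'E'
from h import *
p,T,o=pose();d=CR.T@(p-case((115,0,30)));print(d*1000,np.hypot(d[0],d[2])*1000,180-np.degrees(np.arctan2(d[2],d[0]))-17.55,o['ft_force'])
E
```

```text
time: 9.97
position: [0.566, 0.2581, 0.2475]
tool_rot: [0.096, 0.995, -0.001, 0.0]
ft_force: [1.3, -3.2, 1.9]
grip_width: 0.0116
grip_force: 14.0
time: 10.38
position: [0.5743, 0.303, 0.2258]
tool_rot: [0.095, 0.995, -0.007, -0.001]
ft_force: [-0.5, -16.2, 5.3]
grip_width: 0.0114
grip_force: 13.4
[105.35374672   0.29823622 195.7653798 ] 222.31395789479527 100.73750803365245 [ -0.51575683 -16.19182908   5.27674072]
```

```bash
python3 -m creep '[{"translation":[0,-3,-1],"roll":0,"gripper":20},{"translation":[0,-3,-1],"roll":0,"gripper":20},{"translation":[0,-3,-10],"roll":0,"gripper":20},{"translation":[0,-3,-40],"roll":0,"gripper":20},{"translation":[0,-3,-80],"roll":0,"gripper":20}]'
python3 -m creep '[{"translation":[0,0,-40],"roll":0,"gripper":60},{"translation":[-5,-38,-50],"roll":0,"gripper":60},{"translation":[-10,-78,-50],"roll":0,"gripper":60},{"translation":[-15,-118,-50],"roll":0,"gripper":60},{"translation":[-20,-158,-50],"roll":0,"gripper":60}]' | head -2
python3 -m creep '[{"translation":[-5,-40,0],"roll":0,"gripper":60},{"translation":[-10,-80,0],"roll":0,"gripper":60},{"translation":[-15,-120,0],"roll":0,"gripper":60},{"translation":[-20,-160,0],"roll":0,"gripper":60},{"translation":[-25,-200,0],"roll":0,"gripper":60}]' | head -2
python3 -m creep '[{"translation":[-5,-40,0],"roll":0,"gripper":60},{"translation":[-10,-80,0],"roll":0,"gripper":60},{"translation":[-15,-120,0],"roll":0,"gripper":60},{"translation":[-20,-160,0],"roll":0,"gripper":60},{"translation":[-25,-200,0],"roll":0,"gripper":60}]' | head -2
python3 -m creep '[{"translation":[-10,-40,0],"roll":7,"gripper":60},{"translation":[-15,-80,0],"roll":14,"gripper":60},{"translation":[-20,-120,0],"roll":21,"gripper":60},{"translation":[-25,-160,0],"roll":28,"gripper":60},{"translation":[-25,-160,0],"roll":35,"gripper":60}]' | head -2
python3 -m creep '[{"translation":[0,0,0],"roll":7,"gripper":60},{"translation":[0,0,0],"roll":14,"gripper":60},{"translation":[0,0,0],"roll":21,"gripper":60},{"translation":[0,0,0],"roll":28,"gripper":60},{"translation":[0,0,0],"roll":35,"gripper":60}]' | head -2
python3 -m creep '[{"translation":[0,0,0],"roll":7,"gripper":60},{"translation":[0,0,0],"roll":14,"gripper":60},{"translation":[0,0,0],"roll":20,"gripper":60},{"translation":[0,0,0],"roll":20,"gripper":60}]'
python3 - <<'E'
from h import *
go((.53,-.42,.35))
c,im=snap('wrist','w3')
print(viewer.recognise('wrist','pod1'))
snap('scene','s5')
cv2.imwrite('pics/w3b.png',cv2.resize(im,(800,600),interpolation=cv2.INTER_CUBIC))
E
```

```text
time: 10.8
position: [0.5719, 0.3056, 0.3034]
tool_rot: [0.096, 0.995, -0.001, -0.005]
ft_force: [1.5, 0.7, 0.8]
grip_width: 0.0198
grip_force: 0.0
time: 11.22
position: [0.5635, 0.1464, 0.3575]
time: 11.63
position: [0.5502, -0.0554, 0.357]
time: 12.05
position: [0.537, -0.2567, 0.357]
time: 12.47
position: [0.5302, -0.4251, 0.3557]
time: 12.88
position: [0.5318, -0.4168, 0.3566]
time: 13.22
position: [0.5318, -0.4168, 0.3567]
tool_rot: [0.772, 0.636, 0.001, -0.0]
ft_force: [-0.5, 0.2, -0.1]
grip_width: 0.0601
grip_force: 0.0
rel [-3.5 -1.1  6.7] yaw 79.0 p [ 0.5318 -0.4168  0.3567] q6 -0.64 t 13.22
[{'bbox': [207.1, 140.6, 32.2, 54.7], 'p': 0.79}, {'bbox': [272.7, 106.5, 59.0, 30.5], 'p': 0.72}, {'bbox': [57.6, 169.1, 50.3, 45.1], 'p': 0.67}, {'bbox': [141.9, 0.0, 47.9, 48.2], 'p': 0.63}, {'bbox': [269.5, 1.1, 25.3, 5.4], 'p': 0.62}, {'bbox': [241.8, 277.1, 39.1, 14.6], 'p': 0.55}]
```

View pics/w3b.png

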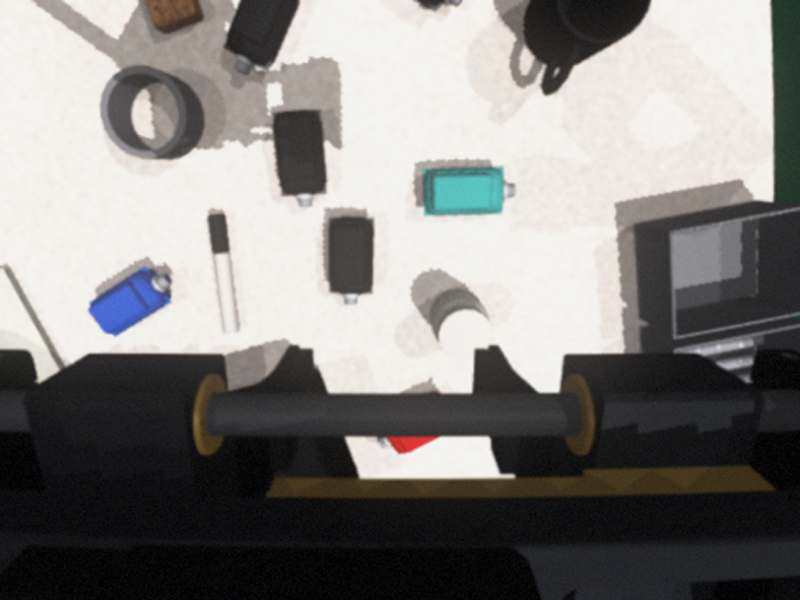

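w3 (800 px wide) shows pods at (300,155) and (351,258), with nozzles pointing down-image, and a third cut off at (262,30). The tape, marker, and blue, turquoise and red pods are not wanted. I'll fit the pod outline to measure the poses.

```bash
cat >> h.py <<'E'
from scipy.optimize import minimize
HP=np.array([(x,y,z) for z,s in((0,5),(6,0),(36,0),(44,5)) for x in(-46+s,34-s) for y in(-23+s,23-s)])/1000
def podhull(c,x,z0=0):
    a=np.radians(x[2]);r=np.array([[np.cos(a),-np.sin(a),0],[np.sin(a),np.cos(a),0],[0,0,1]])
    return cv2.convexHull(w2pix(c,HP@r.T+[x[0]/1000,x[1]/1000,z0]).astype(np.float32))
def fitpod(c,im,x0,z0=0,th=70):
    """x0: world mm, mm, heading deg of nozzle"""
    S=4;h0=podhull(c,x0,z0)[:,0];lo=np.floor(h0.min(0)-14).clip(0);hi=(h0.max(0)+14).clip(0,[511,383])
    lo=lo.astype(int);hi=hi.astype(int);g=im[lo[1]:hi[1],lo[0]:hi[0]].max(2)
    m=(cv2.resize(g,None,fx=S,fy=S,interpolation=cv2.INTER_CUBIC)<th).astype(np.uint8)
    n,l,st,ce=cv2.connectedComponentsWithStats(m)
    q=((w2pix(c,[x0[0]/1000,x0[1]/1000,z0+.03])[0]-lo)*S)
    k=1+np.argmax([s[4]/(300+np.hypot(*(d-q))) for s,d in zip(st[1:],ce[1:])]);m=(l==k).astype(np.uint8)
    def cost(x):
        b=np.zeros_like(m);cv2.fillPoly(b,[(((podhull(c,x,z0)[:,0]-lo)*S+1.5)*16).astype(np.int32)],1,shift=4)
        return 1-(b&m).sum()/max(1,(b|m).sum())
    best=min((minimize(cost,x0,method='Nelder-Mead',options=dict(initial_simplex=np.array(x0)+np.array([[0,0,0],[s,0,0],[0,s,0],[0,0,10]]))) for s in(15,-10)),key=lambda r:r.fun)
    return best.x.round(1),round(1-best.fun,3)
E
python3 - <<'E'
from h import *
c=cam('wrist');im=cv2.imread('pics/w3.png')
print(pix2w(c,np.array([(300,155),(351,258)])*.64,.03).round(3))
for uv in [(300,155),(351,258)]:
    w=pix2w(c,np.array(uv)*.64,.03)[0]*1000
    print(fitpod(c,im,[w[0],w[1],-90]))
c=cam('scene');im=cv2.imread('pics/s5.png')
for x0 in [(610,-164,-110),(463,-181,-55),(470,-307,-85),(495,-415,-85)]: print(x0,fitpod(c,im,x0))
E
```

```text
[[ 0.46  -0.312  0.03 ]
 [ 0.487 -0.421  0.03 ]]
(array([ 460.5, -318. ,  -92.1]), np.float64(0.777))
(array([ 484.3, -424.9, -107.1]), np.float64(0.258))
(610, -164, -110) (array([ 606.6, -165.4,  -36.9]), np.float64(0.714))
(463, -181, -55) (array([ 449. , -186.7, -138.6]), np.float64(0.777))
(470, -307, -85) (array([ 462.7, -312.3,  -83.4]), np.float64(0.749))
(495, -415, -85) (array([ 481.7, -425.6, -112.8]), np.float64(0.721))
```

Run:
```python
from h import *
im=cv2.imread('pics/w3.png')
g=im.max(2)
print(g[165,200:250:2]);print(g[110:200:4,224]); print(g[95,165:215:2]); 
c=cam('wrist')
print(podhull(c,(478,-421,-90))[:,0].round(0).tolist())
```

```text
[243 238 235 216 142  94  66  71  73  74  70  67  78  70  70  75  72  68
  66 131 236 239 240 240 242]
[243 243 243 243 243 243 173 119  65  68  72  75  71  73  72  71  72  71
  73  70 223 207 242]
[242 240 235 237 237 193  63  54  58  56  55  59  58  59  56  59  59  56
  54  61  60 151 240 241 238]
[[238.0, 181.0], [237.0, 185.0], [209.0, 190.0], [198.0, 141.0], [201.0, 139.0], [228.0, 134.0]]
```

Pod top faces are brighter than my threshold, so I raise it to 110.

```bash
sed -i 's/th=70/th=105/' h.py
python3 - <<'E'
from h import *
c=cam('wrist');im=cv2.imread('pics/w3.png')
for uv in [(300,155),(351,258)]:
    w=pix2w(c,np.array(uv)*.64,.03)[0]*1000
    print(fitpod(c,im,[w[0],w[1],-85]))
c=cam('scene');im=cv2.imread('pics/s5.png')
for x0 in [(610,-164,-130),(463,-181,-55),(470,-307,-85),(485,-415,-85)]: print(x0,[fitpod(c,im,x0,th=t) for t in (70,105)])
E
```

```text
(array([ 458.1, -317.2,  -95.7]), np.float64(0.85))
(array([ 485. , -425.8, -104.3]), np.float64(0.846))
(610, -164, -130) [(array([ 612.5, -169.5,  -40.7]), np.float64(0.711)), (array([ 613.1, -170.9,  -45.3]), np.float64(0.798))]
(463, -181, -55) [(array([ 449. , -186.7, -138.6]), np.float64(0.777)), (array([ 448.6, -187.5, -133.7]), np.float64(0.872))]
(470, -307, -85) [(array([ 462.7, -312.3,  -83.4]), np.float64(0.749)), (array([ 462.4, -315. ,  -95.8]), np.float64(0.825))]
(485, -415, -85) [(array([ 482.1, -421.2, -103.5]), np.float64(0.714)), (array([ 489.3, -423.8,  -95.5]), np.float64(0.778))]
```

Run:
```python
from h import *
go((.459,-.317,.1))
```

```text
rel [ 84.6 -89.9 256.6] yaw 79.2 p [ 0.5314 -0.4171  0.3566] q6 -0.64 t 13.37
```

```bash
python3 -m creep '[{"translation":[26,-28,10],"roll":-5,"gripper":75},{"translation":[53,-56,20],"roll":-5,"gripper":75},{"translation":[84,-90,40],"roll":-5,"gripper":75},{"translation":[84,-90,70],"roll":-5,"gripper":75},{"translation":[84,-90,108],"roll":-5,"gripper":75}]' | head -2
python3 -m creep '[{"translation":[0,0,40],"roll":0,"gripper":75},{"translation":[0,0,70],"roll":0,"gripper":75},{"translation":[0,0,82],"roll":0,"gripper":75},{"translation":[0,0,82],"roll":0,"gripper":75}]' | head -2
python3 - <<'E'
from h import *
go((.459,-.317,.031))
c,im=snap('wrist','w4')
for i in range(1): print(fitpod(c,im,(459,-317,-95)))
h=w2pix(c,[.459,-.317,.044])/.64;print(h)
c2,i2=snap('scene','s6');print(fitpod(c2,i2,(460,-315,-95)))
v=cv2.resize(im,(800,600));cv2.imwrite('pics/w4b.png',v)
E
```

```text
time: 13.78
position: [0.4581, -0.316, 0.2504]
time: 14.12
position: [0.457, -0.3162, 0.1632]
rel [ -1.3   2.8 132.2] yaw 84.1 p [ 0.457  -0.3162  0.1632] q6 -0.7 t 14.12
(array([ 458.2, -314.9,  -98.8]), np.float64(0.872))
[[397.68063284 303.80669055]]
(array([ 461. , -313.8,  -88.6]), np.float64(0.805))
```

View pics/w4b.png

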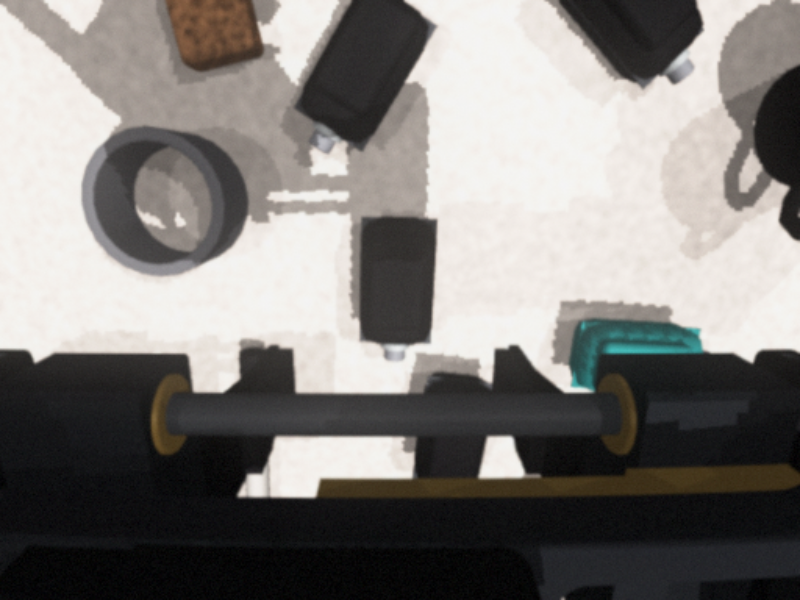

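The pod is centred under the fingers (397,280), aligned, with its nozzle at (395,352). I check its lengthwise position by the nozzle tip and then grasp.

```bash
python3 - <<'E'
from h import *
c=cam('wrist')
print(pix2w(c,np.array([(395,358)])*.64,.022),pix2w(c,np.array([(397,217)])*.64,.040))
E
python3 -m creep '[{"translation":[-1,2,40],"roll":0,"gripper":75},{"translation":[-1,2,80],"roll":0,"gripper":75},{"translation":[-1,2,110],"roll":0,"gripper":75},{"translation":[-1,2,128],"roll":0,"gripper":75},{"translation":[-1,2,132],"roll":0,"gripper":75}]' | head -2
python3 -m creep '[{"translation":[0,0,0],"roll":0,"gripper":20},{"translation":[0,0,0],"roll":0,"gripper":20},{"translation":[0,0,0],"roll":0,"gripper":20},{"translation":[0,0,0],"roll":0,"gripper":20},{"translation":[0,0,0],"roll":0,"gripper":20}]' 25
python3 -m creep '[{"translation":[0,0,0],"roll":0,"gripper":20},{"translation":[0,0,0],"roll":0,"gripper":20},{"translation":[0,0,-10],"roll":0,"gripper":20},{"translation":[0,0,-40],"roll":0,"gripper":20},{"translation":[0,0,-80],"roll":0,"gripper":20}]'
python3 - <<'E'
from h import *
go(case((58,-74,40)))
E
```

```text
[[ 0.45561528 -0.36395107  0.022     ]] [[ 0.46621541 -0.27040248  0.04      ]]
time: 14.63
position: [0.4603, -0.3191, 0.0331]
time: 15.05
position: [0.461, -0.3199, 0.0361]
tool_rot: [0.743, 0.669, -0.0, 0.001]
ft_force: [-1.8, -0.3, 0.1]
grip_width: 0.0495
grip_force: 0.3
time: 15.47
position: [0.4586, -0.3174, 0.1131]
tool_rot: [0.743, 0.669, -0.0, -0.004]
ft_force: [0.7, -0.6, -2.0]
grip_width: 0.0462
grip_force: 25.0
rel [460.5 110.7  74.8] yaw 84.0 p [ 0.4586 -0.3174  0.1131] q6 -0.7 t 15.47
```

```bash
python3 -m creep '[{"translation":[10,2,-30],"roll":0,"gripper":20},{"translation":[40,10,-55],"roll":0,"gripper":20},{"translation":[80,19,-60],"roll":0,"gripper":20},{"translation":[120,29,-60],"roll":0,"gripper":20},{"translation":[160,38,-60],"roll":0,"gripper":20}]' | head -2
python3 -m creep '[{"translation":[39,9,0],"roll":0,"gripper":20},{"translation":[78,19,0],"roll":0,"gripper":20},{"translation":[117,28,0],"roll":0,"gripper":20},{"translation":[156,38,0],"roll":0,"gripper":20},{"translation":[195,47,0],"roll":0,"gripper":20}]' | head -2
python3 -m creep '[{"translation":[39,9,0],"roll":2,"gripper":20},{"translation":[75,18,0],"roll":5,"gripper":20},{"translation":[102,25,0],"roll":5,"gripper":20},{"translation":[102,25,0],"roll":5,"gripper":20}]'
python3 - <<'E'
from h import *
go(case((58,-74,45)))
E
```

```text
time: 15.88
position: [0.5155, -0.1629, 0.1762]
time: 16.3
position: [0.582, 0.0272, 0.175]
time: 16.63
position: [0.6188, 0.1295, 0.175]
tool_rot: [0.77, 0.638, 0.002, -0.0]
ft_force: [0.7, -0.2, -0.9]
grip_width: 0.046
grip_force: 25.0
rel [ -0.9  -2.6 130. ] yaw 79.3 p [0.6188 0.1295 0.175 ] q6 0.21 t 16.63
```

```bash
python3 -m creep '[{"translation":[-3,-2,30],"roll":0,"gripper":20},{"translation":[-3,-2,65],"roll":0,"gripper":20},{"translation":[-3,-2,95],"roll":0,"gripper":20},{"translation":[-3,-2,112],"roll":0,"gripper":20},{"translation":[-3,-2,118],"roll":0,"gripper":20}]'
python3 -m creep '[{"translation":[0,0,5],"roll":0,"gripper":20},{"translation":[0,0,9],"roll":0,"gripper":20},{"translation":[0,0,11],"roll":0,"gripper":20},{"translation":[0,0,12],"roll":0,"gripper":20},{"translation":[0,0,12],"roll":0,"gripper":20}]'
```

```text
time: 17.05
position: [0.6118, 0.1207, 0.0533]
tool_rot: [0.772, 0.636, -0.003, -0.002]
ft_force: [1.2, -0.1, -1.8]
grip_width: 0.0459
grip_force: 25.0
time: 17.47
position: [0.6156, 0.1212, 0.0455]
tool_rot: [0.772, 0.636, 0.001, 0.001]
ft_force: [0.3, 0.1, -2.0]
grip_width: 0.0459
grip_force: 25.0
```

Run:
```python
from h import *
go(case((58,-74,45)));go(case((58,-74,45)));print(CR.T@(pose()[0]-[CX,CY,0])*1000,pose()[2]['ft_force'])
c,i=snap('wrist','w5')
cv2.imwrite('pics/w5b.png',cv2.resize(i,(800,600)))
```

```text
rel [ 8.2 -0.8  0.5] yaw 79.0 p [0.6156 0.1212 0.0455] q6 0.21 t 17.47
rel [ 8.2 -0.8  0.5] yaw 79.0 p [0.6156 0.1212 0.0455] q6 0.21 t 17.47
[ 49.78285112 -74.76718816  45.52445524] [ 0.32143574  0.06392245 -1.99701423]
```

View pics/w5b.png

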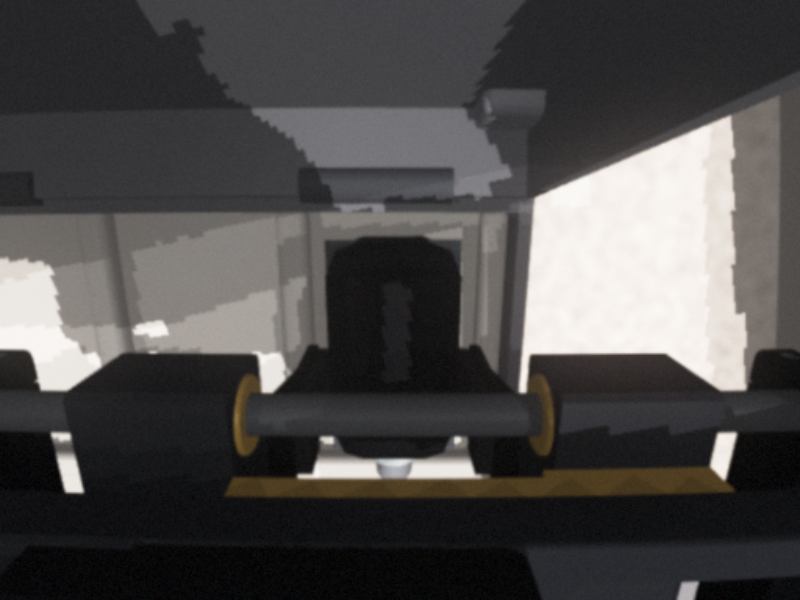

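```bash
python3 -m creep '[{"translation":[6,0,0],"roll":0,"gripper":20},{"translation":[6,0,0],"roll":0,"gripper":20},{"translation":[6,0,1],"roll":0,"gripper":20},{"translation":[6,0,2],"roll":0,"gripper":20},{"translation":[6,0,2],"roll":0,"gripper":20}]'
python3 - <<'E'
from h import *
print(CR.T@(pose()[0]-[CX,CY,0])*1000)
c,i=snap('scene','s7')
w=case((58,-74,8))*1000
print(fitpod(c,i,(w[0],w[1],-101),z0=.008), w)
E
```

```text
time: 17.93
position: [0.6165, 0.1276, 0.0438]
tool_rot: [0.771, 0.636, 0.001, 0.0]
ft_force: [-1.4, 0.8, 6.0]
grip_width: 0.046
grip_force: 25.0
[ 56.224406   -74.46175131  43.8253617 ]
(array([647.4, 151.6, -82.8]), np.float64(0.321)) [616.38659425 129.44467762   8.        ]
```

```bash
python3 -m creep '[{"translation":[0,0,0],"roll":0,"gripper":54},{"translation":[0,0,0],"roll":0,"gripper":54},{"translation":[0,0,-10],"roll":0,"gripper":54},{"translation":[0,0,-40],"roll":0,"gripper":54},{"translation":[0,0,-80],"roll":0,"gripper":54}]'
python3 -m creep '[{"translation":[0,0,-40],"roll":0,"gripper":75},{"translation":[-39,-12,-60],"roll":0,"gripper":75},{"translation":[-78,-24,-60],"roll":0,"gripper":75},{"translation":[-116,-36,-60],"roll":0,"gripper":75},{"translation":[-155,-48,-60],"roll":0,"gripper":75}]' | head -2
python3 -m creep '[{"translation":[-39,-12,0],"roll":6,"gripper":75},{"translation":[-78,-24,0],"roll":13,"gripper":75},{"translation":[-116,-36,0],"roll":20,"gripper":75},{"translation":[-155,-48,0],"roll":27,"gripper":75},{"translation":[-186,-56,0],"roll":33,"gripper":75}]' | head -2
python3 -m creep '[{"translation":[0,0,0],"roll":0,"gripper":75},{"translation":[0,0,0],"roll":0,"gripper":75}]' | head -2
python3 - <<'E'
from h import *
go((.449,-.187,.163))
c2,i2=snap('scene','s8')
for x0 in [(613,-170,-45),(449,-187,-134),(485,-425,-100)]: print(fitpod(c2,i2,x0))
c,im=snap('wrist','w6');print(fitpod(c,im,(449,-187,-134)))
v=np.vstack([cv2.resize(im,(512,384))[:300],cv2.resize(i2[120:270,130:386],(512,300))]);cv2.imwrite('pics/v6.png',v)
E
```

```text
time: 18.4
position: [0.6135, 0.1269, 0.1206]
tool_rot: [0.772, 0.636, -0.003, -0.002]
ft_force: [-0.1, -0.3, 0.2]
grip_width: 0.0538
grip_force: 0.0
time: 18.82
position: [0.5389, -0.017, 0.1841]
time: 19.23
position: [0.4474, -0.1899, 0.1832]
time: 19.4
position: [0.4486, -0.1895, 0.1831]
rel [ 2.1 -1.5 20.1] yaw 45.8 p [ 0.4486 -0.1895  0.1831] q6 0.14 t 19.4
(array([ 613.7, -170.2,  -42.8]), np.float64(0.808))
(array([ 449.2, -185.7, -135. ]), np.float64(0.821))
(array([ 484. , -422.9, -107.1]), np.float64(0.785))
(array([ 449.4, -187.5, -127.1]), np.float64(0.877))
```

View pics/v6.png

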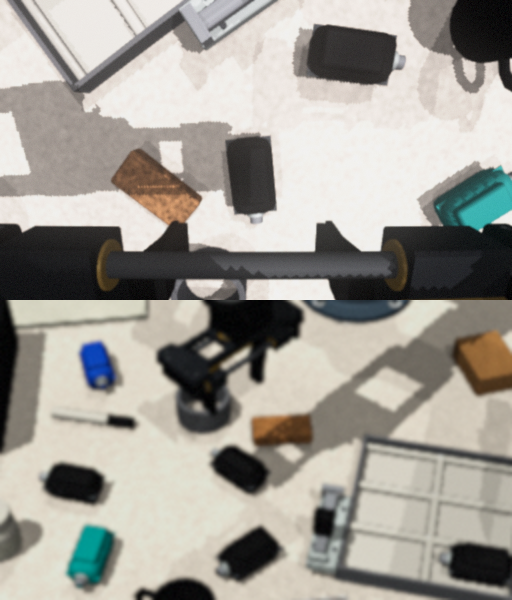

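Run:
```python
from h import *
c=cam('wrist')
n=pix2w(c,[(257,222)],.022)[0];r=pix2w(c,[(248,136)],.040)[0];m=(n+r)/2;print(n,r,m,np.degrees(np.arctan2(*(n-r)[1::-1])))
p,T,o=pose()
for uv in [(200,197),(180,224),(143,149)]: print((T.T@(pix2w(c,[uv],.024)[0]-m)*1000).round(0))
go((m[0],m[1],.031))
```

```text
[ 0.42243637 -0.22318745  0.022     ] [ 0.48074189 -0.14923848  0.04      ] [ 0.45158913 -0.18621296  0.031     ] -128.25422878832876
[-18. -56.   7.]
[-49. -79.   7.]
[  33. -112.    7.]
rel [  2.5   0.9 151.9] yaw 46.1 p [ 0.4491 -0.1874  0.1829] q6 0.14 t 19.5
```

```bash
python3 -m creep '[{"translation":[3,1,35],"roll":-6,"gripper":60},{"translation":[3,1,75],"roll":-6,"gripper":60},{"translation":[3,1,115],"roll":-6,"gripper":60},{"translation":[3,1,143],"roll":-6,"gripper":60},{"translation":[3,1,150],"roll":-6,"gripper":60}]' | head -2
python3 -m creep '[{"translation":[0,0,0],"roll":0,"gripper":60},{"translation":[0,0,0],"roll":0,"gripper":20},{"translation":[0,0,0],"roll":0,"gripper":20},{"translation":[0,0,0],"roll":0,"gripper":20},{"translation":[0,0,0],"roll":0,"gripper":20}]' 25
python3 -m creep '[{"translation":[0,0,0],"roll":0,"gripper":20},{"translation":[0,0,-20],"roll":0,"gripper":20},{"translation":[0,0,-60],"roll":0,"gripper":20},{"translation":[0,0,-100],"roll":0,"gripper":20},{"translation":[0,0,-140],"roll":0,"gripper":20}]'
python3 -m creep '[{"translation":[0,0,0],"roll":7,"gripper":20},{"translation":[0,0,0],"roll":0,"gripper":20}]' >/dev/null
python3 - <<'E'
from h import *
go(case((58,0,44)))
E
```

```text
time: 19.92
position: [0.4503, -0.1833, 0.0289]
time: 20.33
position: [0.4529, -0.1868, 0.0343]
tool_rot: [0.899, 0.439, 0.001, 0.002]
ft_force: [0.8, 2.8, 5.2]
grip_width: 0.0456
grip_force: 25.0
time: 20.75
position: [0.4512, -0.1861, 0.1744]
tool_rot: [0.899, 0.438, -0.0, -0.0]
ft_force: [0.8, -1.7, -0.6]
grip_width: 0.0458
grip_force: 25.0
rel [ 315.5 -136.   131.3] yaw 51.6 p [ 0.4535 -0.1876  0.1763] q6 0.05 t 20.92
```

```bash
python3 -m creep '[{"translation":[36,-16,0],"roll":0,"gripper":20},{"translation":[72,-31,0],"roll":0,"gripper":20},{"translation":[108,-46,0],"roll":0,"gripper":20},{"translation":[144,-62,0],"roll":0,"gripper":20},{"translation":[180,-78,0],"roll":0,"gripper":20}]' | head -2
python3 -m creep '[{"translation":[36,-16,0],"roll":-6,"gripper":20},{"translation":[72,-31,0],"roll":-12,"gripper":20},{"translation":[108,-46,0],"roll":-18,"gripper":20},{"translation":[135,-58,0],"roll":-24,"gripper":20},{"translation":[135,-58,0],"roll":-27.5,"gripper":20}]' | head -2
python3 -m creep '[{"translation":[0,0,20],"roll":0,"gripper":20},{"translation":[0,0,40],"roll":0,"gripper":20},{"translation":[0,0,60],"roll":0,"gripper":20},{"translation":[0,0,60],"roll":0,"gripper":20},{"translation":[0,0,60],"roll":0,"gripper":20}]'
python3 - <<'E'
from h import *
go(case((58,0,43)))
E
```

```text
time: 21.33
position: [0.5011, 0.005, 0.1733]
time: 21.75
position: [0.5397, 0.1508, 0.1735]
time: 22.17
position: [0.5376, 0.1455, 0.1123]
tool_rot: [0.769, 0.64, -0.001, -0.001]
ft_force: [1.3, 1.0, -1.3]
grip_width: 0.0457
grip_force: 25.0
rel [-0.8  6.5 69.3] yaw 79.5 p [0.5376 0.1455 0.1123] q6 0.25 t 22.17
```

```bash
python3 -m creep '[{"translation":[-1,6.5,20],"roll":0.5,"gripper":20},{"translation":[-1,6.5,45],"roll":0.5,"gripper":20},{"translation":[-1,6.5,60],"roll":0.5,"gripper":20},{"translation":[-1,6.5,62],"roll":0.5,"gripper":20},{"translation":[-1,6.5,62],"roll":0.5,"gripper":20}]'
python3 - <<'E'
from h import *
go(case((58,0,42)))
E
```

```text
time: 22.58
position: [0.545, 0.1433, 0.0511]
tool_rot: [0.772, 0.636, 0.0, 0.0]
ft_force: [-0.3, -0.0, -0.5]
grip_width: 0.0461
grip_force: 25.0
rel [-0.  -1.2  9.1] yaw 79.0 p [0.545  0.1433 0.0511] q6 0.25 t 22.58
```

```bash
python3 -m creep '[{"translation":[0,-1,4],"roll":0,"gripper":20},{"translation":[0,-1,8],"roll":0,"gripper":20},{"translation":[0,-1,9.5],"roll":0,"gripper":20},{"translation":[0,-1,9.5],"roll":0,"gripper":20}]'
python3 -m creep '[{"translation":[0,0,0],"roll":0,"gripper":54},{"translation":[0,0,0],"roll":0,"gripper":54},{"translation":[0,0,-10],"roll":0,"gripper":54},{"translation":[0,0,-40],"roll":0,"gripper":54},{"translation":[0,0,-80],"roll":0,"gripper":54}]'
python3 -m creep '[{"translation":[0,0,-40],"roll":0,"gripper":60},{"translation":[-36,16,-60],"roll":0,"gripper":60},{"translation":[-72,31,-60],"roll":0,"gripper":60},{"translation":[-108,47,-60],"roll":0,"gripper":60},{"translation":[-144,63,-60],"roll":0,"gripper":60}]' | head -2
python3 -m creep '[{"translation":[-38,16,0],"roll":-7,"gripper":70},{"translation":[-76,32,0],"roll":-14,"gripper":70},{"translation":[-114,48,0],"roll":-21,"gripper":70},{"translation":[-150,64,0],"roll":-28,"gripper":70},{"translation":[-150,64,0],"roll":-35,"gripper":70}]' | head -2
python3 -m creep '[{"translation":[0,0,0],"roll":-7,"gripper":70},{"translation":[0,0,0],"roll":-14,"gripper":70},{"translation":[0,0,0],"roll":-21,"gripper":70},{"translation":[0,0,0],"roll":-22,"gripper":70},{"translation":[0,0,0],"roll":-22,"gripper":70}]' | head -2
python3 - <<'E'
from h import *
go((.6135,-.170,.18))
c2,i2=snap('scene','s9')
for x0 in [(613,-170,-45),(485,-425,-100)]: print(fitpod(c2,i2,x0))
c,im=snap('wrist','w7');print(fitpod(c,im,(613,-170,-45)))
v=np.vstack([cv2.resize(im,(512,384))[:300],cv2.resize(i2[120:270,130:386],(512,300))]);cv2.imwrite('pics/v7.png',v)
E
```

```text
time: 22.92
position: [0.5443, 0.1438, 0.0423]
tool_rot: [0.771, 0.636, 0.001, 0.001]
ft_force: [-0.1, -0.2, 4.0]
grip_width: 0.0457
grip_force: 25.0
time: 23.33
position: [0.5414, 0.1434, 0.1198]
tool_rot: [0.772, 0.636, -0.003, -0.002]
ft_force: [0.6, -0.1, 0.6]
grip_width: 0.0538
grip_force: 0.0
time: 23.75
position: [0.5786, -0.011, 0.1829]
time: 24.17
position: [0.615, -0.1779, 0.1823]
time: 24.58
position: [0.6123, -0.1691, 0.1815]
rel [-1.5  0.2  1.5] yaw 135.9 p [ 0.6123 -0.1691  0.1815] q6 -1.25 t 24.58
(array([ 613.7, -169.9,  -41.8]), np.float64(0.783))
(array([ 485.9, -422.2, -116.8]), np.float64(0.786))
(array([ 608.5, -168.7,  -49.6]), np.float64(0.853))
```

View pics/v7.png

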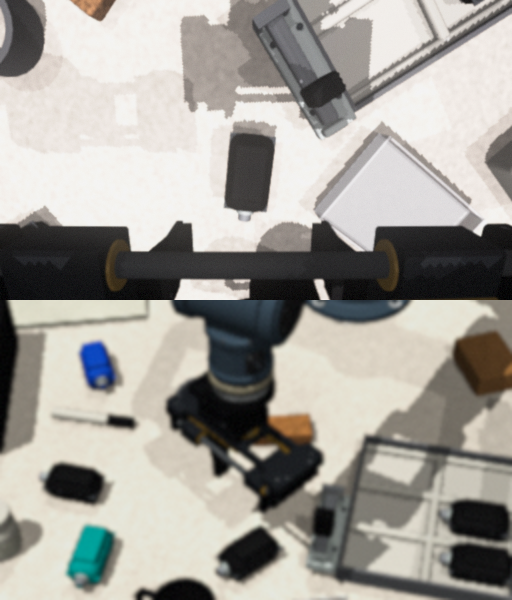

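Run:
```python
from h import *
c=cam('wrist')
n=pix2w(c,[(244,221)],.022)[0];r=pix2w(c,[(251,133)],.040)[0];m=(n+r)/2;print(n,r,np.hypot(*(n-r)[:2]),m,np.degrees(np.arctan2(*(n-r)[1::-1])))
p,T,o=pose()
for uv in [(316,209),(385,135)]: print((T.T@(pix2w(c,[uv],.03)[0]-m)*1000).round(0))
go((m[0],m[1],.031))
```

```text
[ 0.63787495 -0.20426929  0.022     ] [ 0.57495196 -0.13274517  0.04      ] 0.09526279964087585 [ 0.60641345 -0.16850723  0.031     ] -48.66045577983533
[-31.  72.   1.]
[ 45. 136.   1.]
rel [  4.6  -3.8 150.4] yaw 135.9 p [ 0.6124 -0.169   0.1814] q6 -1.25 t 24.68
```

```bash
python3 -m creep '[{"translation":[3,-3,35],"roll":5,"gripper":65},{"translation":[3,-3,75],"roll":5,"gripper":65},{"translation":[3,-3,115],"roll":5,"gripper":65},{"translation":[3,-3,142],"roll":5,"gripper":65},{"translation":[3,-3,148],"roll":5,"gripper":65}]' | head -2
python3 -m creep '[{"translation":[0,0,0],"roll":0,"gripper":65},{"translation":[0,0,0],"roll":0,"gripper":20},{"translation":[0,0,0],"roll":0,"gripper":20},{"translation":[0,0,0],"roll":0,"gripper":20},{"translation":[0,0,0],"roll":0,"gripper":20}]' 25
python3 -m creep '[{"translation":[0,0,0],"roll":0,"gripper":20},{"translation":[0,0,-20],"roll":0,"gripper":20},{"translation":[0,0,-60],"roll":0,"gripper":20},{"translation":[0,0,-100],"roll":0,"gripper":20},{"translation":[0,0,-140],"roll":0,"gripper":20}]'
python3 -m creep '[{"translation":[0,0,0],"roll":0,"gripper":20}]' >/dev/null
python3 - <<'E'
from h import *
go(case((58,75,44)))
E
```

```text
time: 25.1
position: [0.6048, -0.1675, 0.0282]
time: 25.52
position: [0.6094, -0.1698, 0.0352]
tool_rot: [0.414, 0.91, -0.0, 0.002]
ft_force: [-0.6, -0.5, 1.1]
grip_width: 0.0465
grip_force: 2.8
time: 25.93
position: [0.6073, -0.1688, 0.1741]
tool_rot: [0.415, 0.91, 0.0, -0.001]
ft_force: [1.7, -0.9, -1.8]
grip_width: 0.0462
grip_force: 25.0
rel [344.1 107.3 133.5] yaw 131.0 p [ 0.613  -0.1712  0.1821] q6 -1.16 t 26.02
```

```bash
python3 -m creep '[{"translation":[36,11,0],"roll":0,"gripper":20},{"translation":[72,22,0],"roll":0,"gripper":20},{"translation":[108,33,0],"roll":0,"gripper":20},{"translation":[144,45,0],"roll":0,"gripper":20},{"translation":[180,56,0],"roll":0,"gripper":20}]' | head -2
python3 -m creep '[{"translation":[36,11,0],"roll":7,"gripper":20},{"translation":[72,22,0],"roll":14,"gripper":20},{"translation":[108,33,0],"roll":21,"gripper":20},{"translation":[144,45,0],"roll":28,"gripper":20},{"translation":[164,51,0],"roll":35,"gripper":20}]' | head -2
python3 -m creep '[{"translation":[0,0,0],"roll":7,"gripper":20},{"translation":[0,0,20],"roll":14,"gripper":20},{"translation":[0,0,40],"roll":17,"gripper":20},{"translation":[0,0,60],"roll":17,"gripper":20},{"translation":[0,0,60],"roll":17,"gripper":20}]'
python3 -m creep '[{"translation":[0,0,0],"roll":0,"gripper":20},{"translation":[0,0,0],"roll":0,"gripper":20}]' > /dev/null
python3 - <<'E'
from h import *
go(case((57,74,43)))
E
```

```text
time: 26.43
position: [0.5309, 0.0048, 0.1729]
time: 26.85
position: [0.4607, 0.163, 0.1729]
time: 27.27
position: [0.4604, 0.1604, 0.1103]
tool_rot: [0.767, 0.642, -0.003, -0.002]
ft_force: [-1.7, 0.0, -0.8]
grip_width: 0.0459
grip_force: 25.0
rel [-2.6  8.  70.6] yaw 79.8 p [0.4635 0.1606 0.1136] q6 0.28 t 27.43
```

```bash
python3 -m creep '[{"translation":[-3,8,20],"roll":0.8,"gripper":20},{"translation":[-3,8,45],"roll":0.8,"gripper":20},{"translation":[-3,8,60],"roll":0.8,"gripper":20},{"translation":[-3,8,62],"roll":0.8,"gripper":20},{"translation":[-3,8,62],"roll":0.8,"gripper":20}]'
python3 - <<'E'
from h import *
go(case((57,74,43)))
E
```

```text
time: 27.85
position: [0.4707, 0.1561, 0.0514]
tool_rot: [0.772, 0.636, -0.0, -0.0]
ft_force: [0.6, -0.1, -1.1]
grip_width: 0.0459
grip_force: 25.0
rel [0.5 0.1 8.4] yaw 79.0 p [0.4707 0.1561 0.0514] q6 0.29 t 27.85
```

```bash
python3 -m creep '[{"translation":[0,0,4],"roll":0,"gripper":20},{"translation":[0,0,8],"roll":0,"gripper":20},{"translation":[0,0,9.5],"roll":0,"gripper":20},{"translation":[0,0,9.5],"roll":0,"gripper":20}]'
python3 -m creep '[{"translation":[0,0,0],"roll":0,"gripper":54},{"translation":[0,0,0],"roll":0,"gripper":54},{"translation":[0,0,-10],"roll":0,"gripper":54},{"translation":[0,0,-40],"roll":0,"gripper":54},{"translation":[0,0,-80],"roll":0,"gripper":54}]'
python3 -m creep '[{"translation":[0,0,-40],"roll":0,"gripper":60},{"translation":[-38,8,-60],"roll":0,"gripper":60},{"translation":[-77,17,-60],"roll":0,"gripper":60},{"translation":[-116,25,-60],"roll":0,"gripper":60},{"translation":[-155,34,-60],"roll":0,"gripper":60}]' | head -2
python3 -m creep '[{"translation":[-39,8,0],"roll":0,"gripper":70},{"translation":[-78,17,0],"roll":0,"gripper":70},{"translation":[-117,26,0],"roll":0,"gripper":70},{"translation":[-156,34,0],"roll":0,"gripper":70},{"translation":[-195,43,0],"roll":0,"gripper":70}]' | head -2
python3 -m creep '[{"translation":[-39,8,0],"roll":4,"gripper":70},{"translation":[-78,17,0],"roll":4,"gripper":70},{"translation":[-117,26,0],"roll":4,"gripper":70},{"translation":[-156,34,0],"roll":4,"gripper":70},{"translation":[-195,43,0],"roll":4,"gripper":70}]' | head -2
python3 -m creep '[{"translation":[-20,4,0],"roll":0,"gripper":70},{"translation":[-20,4,0],"roll":0,"gripper":70},{"translation":[-20,4,0],"roll":0,"gripper":70}]' | head -2
python3 - <<'E'
from h import *
go((.485,-.424,.18))
c2,i2=snap('scene','s10')
print(fitpod(c2,i2,(485,-425,-100)))
c,im=snap('wrist','w8');print(fitpod(c,im,(485,-424,-102)))
v=np.vstack([cv2.resize(im,(512,384))[:300],cv2.resize(i2[120:270,130:386],(512,300))]);cv2.imwrite('pics/v8.png',v)
E
```

```text
time: 28.18
position: [0.4714, 0.1564, 0.0431]
tool_rot: [0.772, 0.636, 0.001, 0.001]
ft_force: [-1.0, 0.8, 5.8]
grip_width: 0.0457
grip_force: 25.0
time: 28.6
position: [0.4684, 0.1559, 0.1208]
tool_rot: [0.772, 0.636, -0.003, -0.002]
ft_force: [0.4, -0.1, -1.1]
grip_width: 0.0537
grip_force: 0.0
time: 29.02
position: [0.4741, -0.0037, 0.1832]
time: 29.43
position: [0.4786, -0.2039, 0.1823]
time: 29.85
position: [0.4836, -0.4034, 0.1823]
time: 30.1
position: [0.4823, -0.4228, 0.1818]
rel [-0.4  2.9  1.8] yaw 74.9 p [ 0.4823 -0.4228  0.1818] q6 -0.63 t 30.1
(array([ 485.9, -421.8, -114.3]), np.float64(0.79))
(array([ 484.7, -424.3, -102.3]), np.float64(0.866))
```

View pics/v8.png

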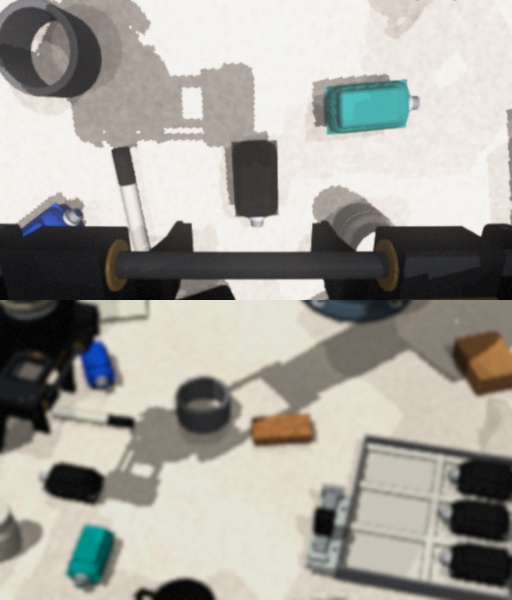

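Three pods are in the hinge row with their nozzles to the lock side. The last black pod is at (255,178) in the wrist view, with the jar to its right at (350,215). I check clearances first.

Run:
```python
from h import *
c=cam('wrist')
n=pix2w(c,[(257,226)],.022)[0];r=pix2w(c,[(254,139)],.040)[0];m=(n+r)/2;print(np.hypot(*(n-r)[:2]),m,np.degrees(np.arctan2(*(n-r)[1::-1])))
p,T,o=pose()
for uv,z in [((314,190),0),((330,222),.0),((378,203),.04),((148,235),.01)]: print((T.T@(pix2w(c,[uv],z)[0]-m)*1000).round(0))
b=[x for x in viewer.recognise('scene','cleaner')];print(b[:2])
u=b[0]['bbox'];w=pix2w(cam('scene'),[(u[0]+u[2]/2,u[1]+u[3]/2)],.037)[0];print(w,(T.T@(w-m)*1000).round(0))
go((m[0],m[1],.034))
```

```text
0.09518142055453492 [ 0.48607964 -0.42192479  0.031     ] -102.77807051407808
[-13.  66.  31.]
[-51.  87.  31.]
[-16. 123.  -9.]
[ -64. -123.   21.]
[{'bbox': [113.4, 217.4, 26.1, 34.8], 'p': 0.74}]
[ 0.58694947 -0.50892373  0.037     ] [-58. 120.  -6.]
rel [ -1.1   3.9 147.6] yaw 75.1 p [ 0.4827 -0.4201  0.1816] q6 -0.63 t 30.25
```

```bash
python3 -m creep '[{"translation":[-1,4,35],"roll":-2,"gripper":62},{"translation":[-1,4,75],"roll":-2,"gripper":62},{"translation":[-1,4,115],"roll":-2,"gripper":62},{"translation":[-1,4,140],"roll":-2,"gripper":62},{"translation":[-1,4,146],"roll":-2,"gripper":62}]' | head -2
python3 -m creep '[{"translation":[0,0,0],"roll":0,"gripper":62},{"translation":[0,0,0],"roll":0,"gripper":20},{"translation":[0,0,0],"roll":0,"gripper":20},{"translation":[0,0,0],"roll":0,"gripper":20},{"translation":[0,0,0],"roll":0,"gripper":20}]' 25
python3 -m creep '[{"translation":[0,0,0],"roll":0,"gripper":20},{"translation":[0,0,-20],"roll":0,"gripper":20},{"translation":[0,0,-60],"roll":0,"gripper":20},{"translation":[0,0,-100],"roll":0,"gripper":20},{"translation":[0,0,-140],"roll":0,"gripper":20}]'
python3 -m creep '[{"translation":[0,0,0],"roll":0,"gripper":20},{"translation":[0,0,0],"roll":0,"gripper":20}]' >/dev/null
python3 - <<'E'
from h import *
go(case((-58,0,44)))
E
```

```text
time: 30.67
position: [0.4845, -0.4192, 0.031]
time: 31.08
position: [0.4874, -0.425, 0.0378]
tool_rot: [0.783, 0.623, 0.0, 0.002]
ft_force: [-0.7, 1.0, 4.4]
grip_width: 0.0458
grip_force: 25.0
time: 31.5
position: [0.4861, -0.4236, 0.177]
tool_rot: [0.783, 0.622, 0.0, -0.001]
ft_force: [0.3, -0.9, -1.8]
grip_width: 0.0458
grip_force: 25.0
rel [451.8 -70.3 132.7] yaw 77.0 p [ 0.4878 -0.4256  0.1793] q6 -0.66 t 31.67
```

```bash
python3 -m creep '[{"translation":[38,-6,0],"roll":0,"gripper":20},{"translation":[76,-12,0],"roll":0,"gripper":20},{"translation":[115,-18,0],"roll":0,"gripper":20},{"translation":[154,-24,0],"roll":0,"gripper":20},{"translation":[192,-30,0],"roll":0,"gripper":20}]' | head -2
python3 -m creep '[{"translation":[38,-6,0],"roll":0,"gripper":20},{"translation":[76,-12,0],"roll":0,"gripper":20},{"translation":[115,-18,0],"roll":0,"gripper":20},{"translation":[154,-24,0],"roll":0,"gripper":20},{"translation":[192,-30,0],"roll":0,"gripper":20}]' | head -2
python3 -m creep '[{"translation":[38,-6,0],"roll":-2,"gripper":20},{"translation":[66,-10,0],"roll":-2,"gripper":20},{"translation":[66,-10,30],"roll":-2,"gripper":20},{"translation":[66,-10,60],"roll":-2,"gripper":20},{"translation":[66,-10,60],"roll":-2,"gripper":20}]' | head -2
python3 -m creep '[{"translation":[0,0,0],"roll":0,"gripper":20},{"translation":[0,0,0],"roll":0,"gripper":20}]' > /dev/null
python3 - <<'E'
from h import *
go(case((-58,0,46)))
E
```

```text
time: 32.08
position: [0.4988, -0.2275, 0.1736]
time: 32.5
position: [0.5127, -0.0341, 0.1739]
time: 32.92
position: [0.5144, 0.0317, 0.11]
rel [ 0.2  2.4 69.5] yaw 79.0 p [0.5194 0.0299 0.1155] q6 0.03 t 33.08
```

```bash
python3 -m creep '[{"translation":[-1,2.5,20],"roll":0,"gripper":20},{"translation":[-1,2.5,45],"roll":0,"gripper":20},{"translation":[-1,2.5,60],"roll":0,"gripper":20},{"translation":[-1,2.5,60],"roll":0,"gripper":20},{"translation":[-1,2.5,60],"roll":0,"gripper":20}]' |head -2
python3 -m creep '[{"translation":[0,0,4],"roll":0,"gripper":20},{"translation":[0,0,8],"roll":0,"gripper":20},{"translation":[0,0,10.5],"roll":0,"gripper":20},{"translation":[0,0,10.5],"roll":0,"gripper":20}]'
python3 - <<'E'
from h import *
go(case((-58,0,46)))
E
```

```text
time: 33.5
position: [0.5223, 0.0281, 0.0563]
time: 33.83
position: [0.5226, 0.0286, 0.0458]
tool_rot: [0.772, 0.636, 0.001, 0.001]
ft_force: [0.5, -0.2, 2.1]
grip_width: 0.0459
grip_force: 25.0
rel [ 0.9 -1.1 -0.2] yaw 79.0 p [0.5226 0.0286 0.0458] q6 0.03 t 33.83
```

```bash
python3 -m creep '[{"translation":[0,0,0],"roll":0,"gripper":54},{"translation":[0,0,0],"roll":0,"gripper":54},{"translation":[0,0,-10],"roll":0,"gripper":54},{"translation":[0,0,-40],"roll":0,"gripper":54},{"translation":[0,0,-80],"roll":0,"gripper":54}]' | head -2
python3 -m creep '[{"translation":[0,0,-40],"roll":0,"gripper":50},{"translation":[0,0,-80],"roll":0,"gripper":50},{"translation":[-20,0,-115],"roll":0,"gripper":50},{"translation":[-40,0,-150],"roll":0,"gripper":50},{"translation":[-60,0,-180],"roll":0,"gripper":50}]' |head -2
python3 -m creep '[{"translation":[0,0,0],"roll":0,"gripper":50},{"translation":[0,0,0],"roll":0,"gripper":50}]' > /dev/null
python3 - <<'E'
from h import *
go(case((115,0,0)))
c,im=snap('wrist','w9');snap('scene','s11')
for n,q in [('h1',(58,-75)),('h2',(58,0)),('h3',(57,74)),('l2',(-58,0))]:
    w=case((*q,8))*1000
    f,s=fitpod(c,im,(w[0],w[1],-101),z0=.008);print(n,(CR.T@(np.array([f[0],f[1],8])/1000-[CX,CY,0])*1000).round(1),f[2],s)
cv2.imwrite('pics/w9b.png',cv2.resize(im,(800,600)))
i2=viewer.camera('top');cv2.imwrite('pics/t11.png',i2)
print([(np.round(b['bbox']).tolist(),round(b['p'],2)) for b in viewer.recognise('top','pod1')])
E
```

```text
time: 34.25
position: [0.5196, 0.029, 0.1241]
time: 34.67
position: [0.51, -0.0304, 0.3085]
rel [234.7  -3.3 307.5] yaw 78.9 p [ 0.511  -0.0311  0.3076] q6 -0.09 t 34.83
h1 [ 65.5 -71.    8. ] -98.7 0.907
h2 [59.2  1.1  8. ] -101.1 0.949
h3 [61.5 72.8  8. ] -98.9 0.895
l2 [-58.   -0.9   8. ] -101.3 0.902
[([313.0, 263.0, 19.0, 20.0], 0.75), ([304.0, 155.0, 14.0, 23.0], 0.55), ([368.0, 183.0, 18.0, 26.0], 0.51), ([168.0, 161.0, 16.0, 11.0], 0.42)]
```

View pics/w9b.png

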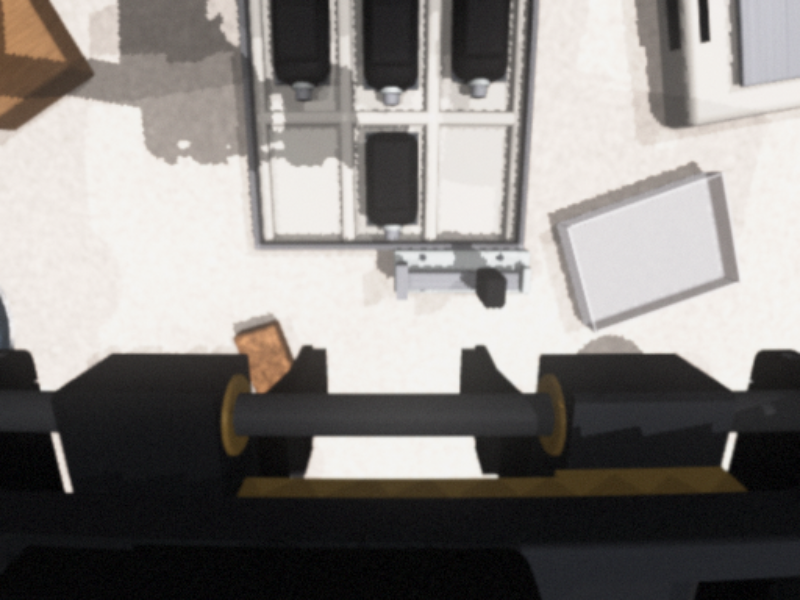

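All four are in their compartments, clear of the ribs, with nozzles towards the lock. I check what the detector saw in the top view at (313,263).

Run:
```python
from h import *
im=cv2.imread('pics/t11.png');c=cam('top')
for b in [(313,263,19,20),(304,155,14,23),(368,183,18,26)]:
    u,v,w,h=b;print(im[v+6:v+h-6,u+5:u+w-5].reshape(-1,3).mean(0).round(),pix2w(c,[(u+w/2,v+h/2)],.03))
v=cv2.resize(im[90:310,130:423],(800,600),interpolation=cv2.INTER_CUBIC);cv2.imwrite('pics/t11b.png',v)
go(case((220,0,229)))
```

```text
[136.  51.  16.] [[ 0.23140563 -0.42356988  0.03      ]]
[125. 129.  16.] [[ 0.61413109 -0.38485294  0.03      ]]
[ 12.  14. 129.] [[ 0.50932964 -0.62682827  0.03      ]]
rel [338.2   1.4  74.7] yaw 79.0 p [ 0.5092 -0.0293  0.3035] q6 -0.09 t 35.03
```

View pics/t11b.png

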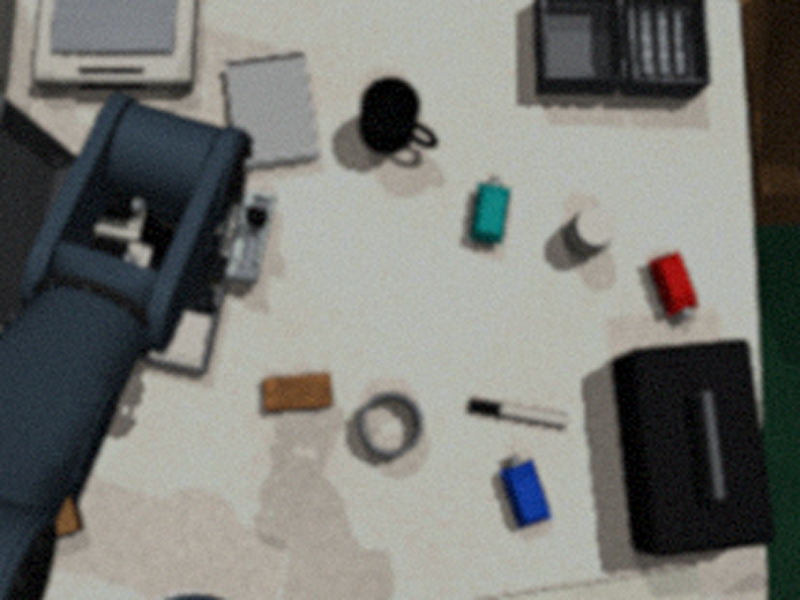

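No black pods are left on the bench; the top view shows only the turquoise, blue and red look-alikes. I close the lid by the handle.

```bash
python3 -m creep '[{"translation":[10,0,-35],"roll":0,"gripper":24},{"translation":[45,0,-55],"roll":0,"gripper":24},{"translation":[85,0,-60],"roll":0,"gripper":24},{"translation":[125,0,-60],"roll":0,"gripper":24},{"translation":[165,0,-60],"roll":0,"gripper":24}]' |head -2
python3 -m creep '[{"translation":[38,0,0],"roll":-7,"gripper":24},{"translation":[76,0,0],"roll":-14,"gripper":24},{"translation":[114,0,0],"roll":-21,"gripper":24},{"translation":[150,0,0],"roll":-28,"gripper":24},{"translation":[170,0,0],"roll":-35,"gripper":24}]' |head -2
python3 -m creep '[{"translation":[0,0,0],"roll":-7,"gripper":24},{"translation":[0,0,0],"roll":-14,"gripper":24},{"translation":[0,0,0],"roll":-21,"gripper":24},{"translation":[0,0,0],"roll":-28,"gripper":24},{"translation":[0,0,0],"roll":-35,"gripper":24}]' |head -2
python3 -m creep '[{"translation":[0,0,0],"roll":-7,"gripper":24},{"translation":[0,0,0],"roll":-14,"gripper":24},{"translation":[0,0,0],"roll":-20,"gripper":24},{"translation":[0,0,0],"roll":-20,"gripper":24},{"translation":[0,0,0],"roll":-20,"gripper":24}]'
python3 - <<'E'
from h import *
go(case((219,0,228)))
c,im=snap('scene','s12');print(w2pix(c,[case((220,-50,229.5)),case((220,50,229.5))]))
i=im[60:240,240:480];cv2.imwrite('pics/s12b.png',cv2.resize(i,(800,600),interpolation=cv2.INTER_CUBIC))
E
```

```text
time: 35.45
position: [0.5416, 0.134, 0.3642]
time: 35.87
position: [0.5733, 0.3033, 0.3624]
time: 36.28
position: [0.5732, 0.2995, 0.3625]
time: 36.7
position: [0.5736, 0.2992, 0.3632]
tool_rot: [0.097, 0.995, -0.001, -0.002]
ft_force: [-0.4, -0.4, 0.2]
grip_width: 0.0242
grip_force: 0.0
rel [ -0.7   2.7 135.2] yaw 168.9 p [0.5736 0.2992 0.3632] q6 -1.07 t 36.7
[[452.9225705  203.47996434]
 [451.10270089 173.09770165]]
```

View pics/s12b.png

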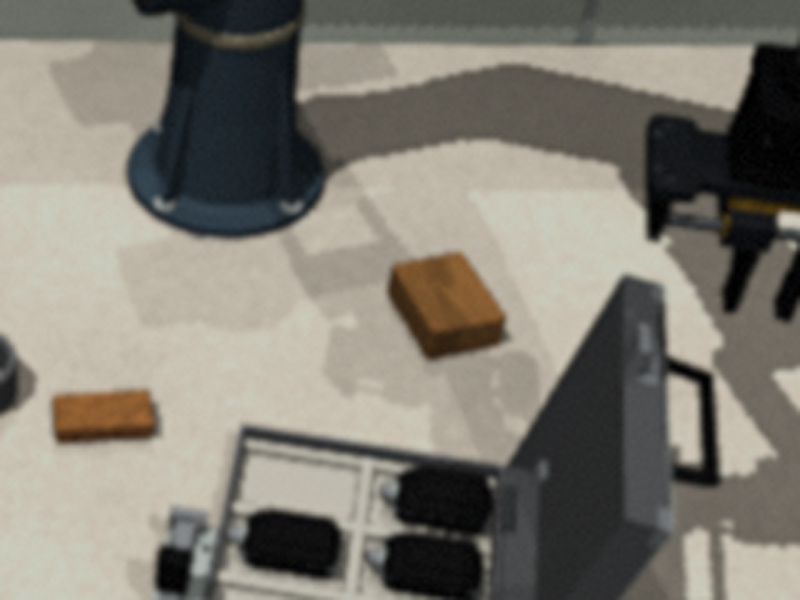

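The bar sits exactly where predicted, at (452,172) to (453,203) in the full picture. I descend and grip.

```bash
python3 -m creep '[{"translation":[-1,3,30],"roll":0,"gripper":24},{"translation":[-1,3,65],"roll":0,"gripper":24},{"translation":[-1,3,95],"roll":0,"gripper":24},{"translation":[-1,3,118],"roll":0,"gripper":24},{"translation":[-1,3,130],"roll":0,"gripper":24}]'
python3 -m creep '[{"translation":[0,0,4],"roll":0,"gripper":24},{"translation":[0,0,4],"roll":0,"gripper":24},{"translation":[0,0,4],"roll":0,"gripper":0},{"translation":[0,0,4],"roll":0,"gripper":0},{"translation":[0,0,4],"roll":0,"gripper":0}]' 14
python3 -m creep '[{"translation":[0,0,0],"roll":0,"gripper":0},{"translation":[0,0,0],"roll":0,"gripper":0}]' 14
python3 - <<'E'
from h import *
p,T,o=pose();d=CR.T@(p-case((115,0,30)));print(d*1000,np.hypot(d[0],d[2])*1000,180-np.degrees(np.arctan2(d[2],d[0]))-17.55,o['ft_force'])
E
```

```text
time: 37.17
position: [0.5736, 0.3009, 0.2308]
tool_rot: [0.097, 0.995, -0.001, -0.003]
ft_force: [-0.1, -0.9, -0.3]
grip_width: 0.0244
grip_force: 0.0
time: 37.58
position: [0.577, 0.302, 0.2331]
tool_rot: [0.096, 0.995, 0.001, 0.002]
ft_force: [1.7, 0.6, 1.8]
grip_width: 0.0116
grip_force: 14.6
time: 37.75
position: [0.577, 0.302, 0.233]
tool_rot: [0.096, 0.995, 0.001, 0.002]
ft_force: [0.1, 1.0, 4.6]
grip_width: 0.0114
grip_force: 14.0
[104.90897589  -2.46668372 203.01484379] 228.51897081182392 99.77789488245783 [0.14219466 0.97632937 4.62210093]
```

```bash
python3 -m creep '[{"translation":[0,-19,-9],"roll":0,"gripper":0},{"translation":[0,-37,-16],"roll":0,"gripper":0},{"translation":[0,-56,-21],"roll":0,"gripper":0},{"translation":[0,-76,-24],"roll":0,"gripper":0},{"translation":[0,-95,-26],"roll":0,"gripper":0}]'
python3 -m creep '[{"translation":[0,-20,0],"roll":0,"gripper":0},{"translation":[0,-39,2],"roll":0,"gripper":0},{"translation":[0,-59,5],"roll":0,"gripper":0},{"translation":[0,-78,10],"roll":0,"gripper":0},{"translation":[0,-96,17],"roll":0,"gripper":0}]'
python3 - <<'E'
from h import *
p,T,o=pose();d=CR.T@(p-case((115,0,30)));print(d*1000,np.hypot(d[0],d[2])*1000,180-np.degrees(np.arctan2(d[2],d[0]))-17.55,o['ft_force'])
E
```

```text
time: 38.17
position: [0.5585, 0.2088, 0.2589]
tool_rot: [0.096, 0.995, 0.002, 0.002]
ft_force: [1.5, 2.0, 1.5]
grip_width: 0.0107
grip_force: 14.0
time: 38.58
position: [0.5396, 0.1135, 0.2411]
tool_rot: [0.096, 0.995, 0.001, 0.001]
ft_force: [0.6, 1.6, 1.0]
grip_width: 0.0113
grip_force: 14.0
[-87.23698918  -1.67340594 211.12680107] 228.43996675240612 49.99972627882383 [0.55702685 1.63833672 0.97543086]
```

```bash
python3 -m creep '[{"translation":[0,-18,8],"roll":0,"gripper":0},{"translation":[0,-35,18],"roll":0,"gripper":0},{"translation":[0,-51,29],"roll":0,"gripper":0},{"translation":[0,-66,42],"roll":0,"gripper":0},{"translation":[0,-80,56],"roll":0,"gripper":0}]'
python3 -m creep '[{"translation":[0,-13,15],"roll":0,"gripper":0},{"translation":[0,-24,31],"roll":0,"gripper":0},{"translation":[0,-34,48],"roll":0,"gripper":0},{"translation":[0,-42,66],"roll":0,"gripper":0},{"translation":[0,-46,77],"roll":0,"gripper":0}]'
python3 -m creep '[{"translation":[0,-2,4],"roll":0,"gripper":0},{"translation":[0,-2,8],"roll":0,"gripper":0},{"translation":[0,-2,9],"roll":0,"gripper":0},{"translation":[0,-2,9],"roll":0,"gripper":0}]'
python3 - <<'E'
from h import *
p,T,o=pose();d=CR.T@(p-case((115,0,30)));print(d*1000,np.hypot(d[0],d[2])*1000,180-np.degrees(np.arctan2(d[2],d[0]))-17.55,o['ft_force'])
E
```

```text
time: 39.0
position: [0.524, 0.0348, 0.1843]
tool_rot: [0.096, 0.995, 0.0, 0.0]
ft_force: [-0.5, 1.8, 0.3]
grip_width: 0.0115
grip_force: 14.0
time: 39.42
position: [0.515, -0.0105, 0.106]
tool_rot: [0.096, 0.995, 0.0, -0.0]
ft_force: [-0.7, 1.3, 1.0]
grip_width: 0.0116
grip_force: 14.0
time: 39.75
position: [0.5152, -0.012, 0.0997]
tool_rot: [0.095, 0.995, -0.001, 0.0]
ft_force: [-1.8, -0.6, 6.4]
grip_width: 0.0116
grip_force: 14.0
[-215.14900356   -1.58061525   69.65695224] 226.14416801467272 0.38995375981032154 [-1.81464525 -0.6211892   6.40922725]
```

```bash
python3 -m creep '[{"translation":[0,0,3],"roll":0,"gripper":0},{"translation":[0,0,5],"roll":0,"gripper":0},{"translation":[0,0,5],"roll":0,"gripper":0}]'
python3 -m creep '[{"translation":[0,0,-4],"roll":0,"gripper":0},{"translation":[0,0,-4],"roll":0,"gripper":40},{"translation":[0,0,-4],"roll":0,"gripper":40},{"translation":[0,0,-20],"roll":0,"gripper":40},{"translation":[0,0,-60],"roll":0,"gripper":40}]'
python3 -m creep '[{"translation":[0,0,-25],"roll":7,"gripper":40},{"translation":[0,0,-25],"roll":14,"gripper":40},{"translation":[0,0,-25],"roll":21,"gripper":40},{"translation":[0,0,-25],"roll":28,"gripper":40},{"translation":[0,0,-25],"roll":35,"gripper":40}]' | head -2
python3 -m creep '[{"translation":[0,0,0],"roll":7,"gripper":40},{"translation":[0,0,0],"roll":14,"gripper":40},{"translation":[0,0,0],"roll":21,"gripper":40},{"translation":[0,0,0],"roll":28,"gripper":40},{"translation":[0,0,0],"roll":35,"gripper":40}]' | head -2
python3 -m creep '[{"translation":[0,0,0],"roll":7,"gripper":40},{"translation":[0,0,0],"roll":14,"gripper":40},{"translation":[0,0,0],"roll":20,"gripper":40},{"translation":[0,0,0],"roll":20,"gripper":40},{"translation":[0,0,0],"roll":20,"gripper":40}]'
python3 - <<'E'
from h import *
go(case((-140,-85,78)))
E
```

```text
time: 40.0
position: [0.5163, -0.0123, 0.0956]
tool_rot: [0.095, 0.995, -0.001, 0.002]
ft_force: [-2.1, -1.5, 11.9]
grip_width: 0.0115
grip_force: 14.0
time: 40.42
position: [0.5111, -0.0111, 0.1495]
tool_rot: [0.096, 0.995, 0.001, -0.006]
ft_force: [0.7, -0.8, -0.3]
grip_width: 0.0304
grip_force: 0.0
time: 40.83
position: [0.5144, -0.0117, 0.1782]
time: 41.25
position: [0.5143, -0.0117, 0.1778]
time: 41.67
position: [0.5145, -0.0117, 0.1779]
tool_rot: [0.771, 0.637, -0.0, -0.0]
ft_force: [0.3, -0.6, -0.8]
grip_width: 0.04
grip_force: 0.0
rel [-40.2  84.1  99.8] yaw 79.2 p [ 0.5145 -0.0117  0.1779] q6 -0.05 t 41.67
```

```bash
python3 -m creep '[{"translation":[0,0,20],"roll":0,"gripper":0},{"translation":[0,0,40],"roll":0,"gripper":0},{"translation":[0,0,48],"roll":0,"gripper":0},{"translation":[0,0,48],"roll":0,"gripper":0},{"translation":[0,0,52],"roll":0,"gripper":0}]' | head -4
python3 -m creep '[{"translation":[0,0,3],"roll":0,"gripper":0},{"translation":[0,0,5],"roll":0,"gripper":0},{"translation":[0,0,5],"roll":0,"gripper":0}]' | head -4
python3 -m creep '[{"translation":[0,0,3],"roll":0,"gripper":0},{"translation":[0,0,3],"roll":0,"gripper":0}]' | head -4
```

```text
time: 42.08
position: [0.5153, -0.0118, 0.1263]
tool_rot: [0.771, 0.637, 0.0, 0.0]
ft_force: [0.4, -0.2, -0.6]
time: 42.33
position: [0.5171, -0.0122, 0.1231]
tool_rot: [0.771, 0.636, 0.002, 0.002]
ft_force: [0.3, 0.2, 7.0]
time: 42.5
position: [0.5175, -0.0123, 0.1225]
tool_rot: [0.771, 0.636, 0.002, 0.003]
ft_force: [-4.4, -0.4, 25.7]
```

The lid is shut: firm contact at the expected height, with no give at 25 N. Now the lock.

```bash
python3 -m creep '[{"translation":[0,0,-35],"roll":0,"gripper":40},{"translation":[0,0,-60],"roll":0,"gripper":40},{"translation":[-20,40,-60],"roll":0,"gripper":40},{"translation":[-40,80,-60],"roll":0,"gripper":40},{"translation":[-40,84,-60],"roll":0,"gripper":40}]' |head -2
python3 -m creep '[{"translation":[0,0,0],"roll":0,"gripper":40},{"translation":[0,0,0],"roll":0,"gripper":40}]' > /dev/null
python3 - <<'E'
from h import *
go(case((-140,-85,78)))
c,im=snap('wrist','w10')
print(w2pix(c,[case((-140,-85,92)),case((-153,-85,92)),case((-127,-85,92))]))
cv2.imwrite('pics/w10b.png',im)
E
```

```text
time: 42.92
position: [0.5965, -0.0716, 0.1809]
rel [-0.   0.4 99.9] yaw 79.0 p [ 0.5893 -0.067   0.1779] q6 -0.11 t 43.08
[[252.0520537  204.35930033]
 [252.04897515 219.53277326]
 [252.05509885 188.73141388]]
```

View pics/w10b.png

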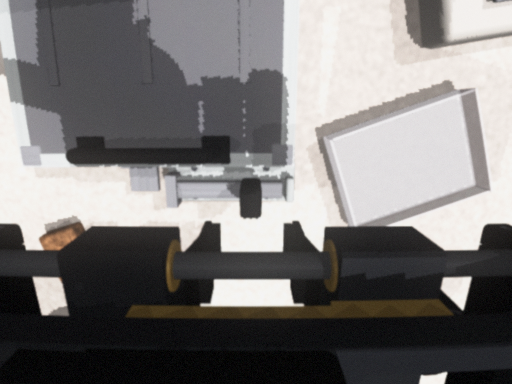

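The lock grip is at (251,205), as predicted, and the lid is shut. I grip it and slide it home.

```bash
python3 -m creep '[{"translation":[0,0,35],"roll":0,"gripper":40},{"translation":[0,0,70],"roll":0,"gripper":40},{"translation":[0,0,92],"roll":0,"gripper":40},{"translation":[0,0,99],"roll":0,"gripper":40},{"translation":[0,0,99],"roll":0,"gripper":40}]' |head -2
python3 -m creep '[{"translation":[0,0,0],"roll":0,"gripper":5},{"translation":[0,0,0],"roll":0,"gripper":5},{"translation":[0,0,0],"roll":0,"gripper":5},{"translation":[0,0,0],"roll":0,"gripper":5},{"translation":[0,0,0],"roll":0,"gripper":5}]' 15
python3 -m creep '[{"translation":[0,-10,0],"roll":0,"gripper":5},{"translation":[0,-22,0],"roll":0,"gripper":5},{"translation":[0,-34,0],"roll":0,"gripper":5},{"translation":[0,-45,0],"roll":0,"gripper":5},{"translation":[0,-50,0],"roll":0,"gripper":5}]'
python3 -m creep '[{"translation":[0,-2,0],"roll":0,"gripper":5},{"translation":[0,-4,0],"roll":0,"gripper":5},{"translation":[0,-4,0],"roll":0,"gripper":5}]'
```

```text
time: 43.55
position: [0.587, -0.0655, 0.0771]
time: 43.97
position: [0.5883, -0.0666, 0.0802]
tool_rot: [0.772, 0.636, -0.001, -0.001]
ft_force: [-4.2, 0.4, 7.0]
grip_width: 0.0179
grip_force: 15.0
time: 44.38
position: [0.5413, -0.0575, 0.0802]
tool_rot: [0.772, 0.636, 0.001, 0.001]
ft_force: [2.5, 1.1, 1.1]
grip_width: 0.018
grip_force: 15.0
time: 44.63
position: [0.5389, -0.057, 0.0801]
tool_rot: [0.772, 0.636, 0.002, 0.002]
ft_force: [2.4, 2.5, 6.6]
grip_width: 0.0182
grip_force: 15.0
```

Keep pushing until the end stop is clear.

```bash
python3 -m creep '[{"translation":[0,-2,0],"roll":0,"gripper":5},{"translation":[0,-3,0],"roll":0,"gripper":5},{"translation":[0,-3,0],"roll":0,"gripper":5}]'
python3 -m creep '[{"translation":[0,-3,0],"roll":0,"gripper":5},{"translation":[0,-3,0],"roll":0,"gripper":5}]'
```

```text
time: 44.88
position: [0.5387, -0.057, 0.0802]
tool_rot: [0.772, 0.636, 0.003, 0.004]
ft_force: [6.7, 1.8, 3.4]
grip_width: 0.0179
grip_force: 15.0
time: 45.05
position: [0.5385, -0.0571, 0.0802]
tool_rot: [0.772, 0.636, 0.005, 0.007]
ft_force: [12.0, 2.2, -1.9]
grip_width: 0.0176
grip_force: 15.0
```

```bash
python3 -m creep '[{"translation":[0,4,0],"roll":0,"gripper":5},{"translation":[0,6,0],"roll":0,"gripper":40},{"translation":[0,6,0],"roll":0,"gripper":40},{"translation":[0,6,0],"roll":0,"gripper":40},{"translation":[0,6,-20],"roll":0,"gripper":40}]'
python3 -m creep '[{"translation":[0,0,-40],"roll":0,"gripper":40},{"translation":[0,0,-80],"roll":0,"gripper":40},{"translation":[-30,0,-110],"roll":0,"gripper":40},{"translation":[-60,0,-140],"roll":0,"gripper":40},{"translation":[-90,0,-170],"roll":0,"gripper":40}]' |head -2
python3 -m creep '[{"translation":[-20,0,0],"roll":0,"gripper":40},{"translation":[-20,0,0],"roll":0,"gripper":40}]' | head -2
python3 - <<'E'
from h import *
c,im=snap('wrist','w11');c2,i2=snap('scene','s13')
print(w2pix(c,[case((-140,-35,92)),case((-153,-35,92)),case((-115,123,62)),case((-115,-123,62)),case((-100,0,98))]).round(0).tolist())
v=np.hstack([im[:300,100:430],cv2.resize(i2[130:280,200:410],(420,300))]);cv2.imwrite('pics/v13.png',v)
E
```

```text
time: 45.47
position: [0.5333, -0.056, 0.0959]
tool_rot: [0.772, 0.636, -0.003, -0.004]
ft_force: [-0.1, 0.4, 0.1]
grip_width: 0.0358
grip_force: 0.0
time: 45.88
position: [0.5185, -0.1436, 0.2684]
time: 46.05
position: [0.5161, -0.1672, 0.2692]
[[254.0, 69.0], [254.0, 83.0], [109.0, 51.0], [334.0, 49.0], [217.0, 25.0]]
```

View pics/v13.png

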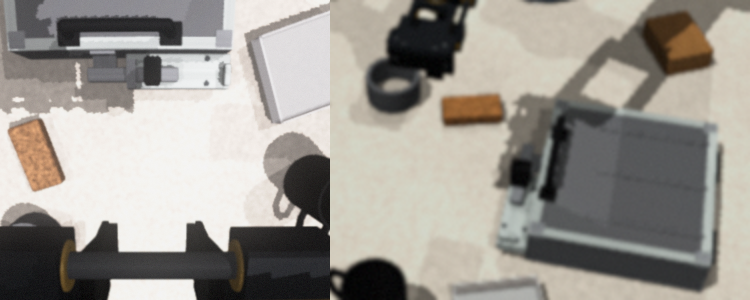

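The picture shows the lid shut and the lock grip at (252,69), against (254,69) predicted for fully home. The robot is clear of everything.

```bash
python3 -c "
from rig import hand_in
print(hand_in())"
```

```text
the job is handed in; nothing more can be done
None
```

All four black housings on the bench are packed flat, three in the hinge row and one in the lock row, with nozzles towards the lock; the lid is shut, the lock is fully home, and the job was handed in after about 46 s of robot time.

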